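# Fit the snap ring on the meat grinder's drive hub

### The job

Take the snap-ring pliers from the wooden block, put their pins into the two eyes of the snap ring in the tray, spread it only as far as it needs to pass over the grinder's drive hub, lower it gently until you feel it bear lightly on the gear, and let it close into the groove there. Then stand the pliers back in their slot; do not touch the ring with the fingers, and leave the washer, bolt, hole plate and ring nut lying around where they are.

Things in the scene. Friction and masses are not known exactly. Their poses are not given: they have to be found in the camera images.
- ring: Dark steel snap ring lying flat, 4 mm thick, bore 46.6 mm, band 5 mm wide, open on one side (its own +x) where its two ends carry eyes. Origin on its axis at the underside; z up. About 16 g. Springs open; when the pins spread it, its back hangs up to 10 mm lower than the eyes.
- ring_center (a point): Centre of the closed ring, half-way up its thickness (it stays fixed to the back part of the ring; spread to 39 mm the free bore's middle lies 3 mm from this point towards the eyes).
- ring_back (a point): Middle of the ring's band opposite the eyes, 25.8 mm from ring_center, half-way up its thickness.
- eye_a (a point): Centre of one eye, half-way up: a 6.2 mm through hole in a 12 mm round lug. Closed, the eyes are 19.2 mm apart, 29.5 mm from ring_center along the ring's x. The ring passes over the hub when the eyes are more than 33 mm apart (about 39 mm leaves 1 mm all round); more than 46 mm apart strains it.
- eye_b (a point): Centre of the other eye, the same. Spreading takes about 2 N per eye at first and about 7 N at 39 mm.
- tray: Steel parts tray, 170 x 110 mm, floor 3 mm thick, rim 14 mm high; fixed. The ring, a washer and a bolt lie in it. Origin under its centre.
- gearbox: Grinder drive head lying on its back, fixed: cast housing 150 x 124 mm, a gear of 103 mm diameter on top and the upright hub in its middle. Gear and hub, one piece, slide in the bearing until the motor is coupled: stiff grease holds them anywhere from 9 mm below to 9 mm above mid-height, and this is not measured. Origin under its centre, on the hub's axis.
- hub (a point): Fixed point on the hub's axis, 84 mm above the table: the gear's face at mid-travel; the true face lies up to 9 mm lower or higher and must be felt. From the face up: groove 46.6 mm in diameter and 6 mm high, a land of 50 mm diameter and 14 mm height, a 3 mm lead-in to 45 mm. Seated, the ring lies on the face in the groove.
- pliers: Snap-ring pliers, 172 mm long, 0.17 kg, standing jaws down in the block. Origin on the pivot bolt; z up along the pliers, y across the handles, 24 mm thick at the pivot. A spring holds the handles apart; about 8 N of grip leaves it at rest, squeezing harder spreads the pins. The body is the half on the +y side, so it leans by half of the opening.
- pliers_grip (a point): Middle between the two handle grips, 70 mm above the pivot. The grips are upright pads 44 mm tall and 14 mm thick; over their outer faces 58 mm at rest. Squeezed to 36 mm by about 21 N, the pins stand about 43 mm apart and the ring's eyes about 39 mm. Handles end 40 mm above this point.
- tip_a (a point): End of one pin, 132 mm below pliers_grip. Pins: 3.6 mm thick, 4 mm long below a 7 mm wide shoulder, upright and 19.2 mm apart at rest. As the pliers are squeezed in the gripper the pins first sink about 1 mm, at full spread about 2.5 mm, and rise again on release.
- tip_b (a point): End of the other pin, the same.
- rack: Wooden block 90 x 80 x 75 mm high, fixed, with hex keys and two short drivers (up to 120 mm above the table) beside the pliers' slot. Origin under its centre.
- slot (a point): Centre of the slot's mouth on top of the block: 14 mm along the block's x, 44 mm along its y, right through. The pliers' 20 mm high pivot block rests on the slot's edges, so pliers_grip then stands 80 mm above this point and the pins 52 mm below it.
- washer: Steel washer, 28 mm, in the tray; leave it.
- bolt: Bolt standing on its head, 29 mm high, in the tray; leave it.
- die_plate: Grinder hole plate, 62 mm disc on the table; leave it.
- ring_nut: Aluminium ring nut, 84 mm across, 26 mm high; leave it.
Things that resemble listed ones, but are neither listed nor needed, are in the scene too. What is shaped like the pliers but pink is not meant.

How it is judged:
On the way, in this order (a step that is already met when the one before it is completed fails the run):
1. the ring hangs on the pliers' pins, clear of the tray (height (world z) of each of eye_a, eye_b above 0.02 m and height (world z) of ring_back above 0.016 m and contact force between pliers and ring above 0.5 N and contact force between ring and tray below 0.05 N), for 0.2 s.
2. still spread, the ring is round the hub and bears on the gear (distance between eye_a and eye_b above 0.0335 m and horizontal distance between ring_center and hub below 0.009 m and z of each of eye_a, eye_b in the frame of hub below 0.0132 m and contact force between ring and gearbox above 2 N), for 0.1 s.
At the end, for the whole second after the job is handed in: The ring is closed in the groove: centred on the hub to 2.5 mm, level to 0.06 rad, its mid-height 8.5 mm below to 13.2 mm above the hub point, eyes under 23 mm apart; the pliers stand at rest in their slot, upright to 0.12 rad, their grip within 12 mm of the slot's axis and 74 to 85 mm above it (horizontal distance between ring_center and hub below 0.0025 m and z of eye_a in the frame of hub between -0.0085 and 0.0132 m and z of eye_b in the frame of hub between -0.0085 and 0.0132 m and z of ring_back in the frame of hub between -0.0085 and 0.0132 m and distance between eye_a and eye_b below 0.023 m and horizontal distance between pliers_grip and slot below 0.012 m and z of pliers_grip in the frame of slot between 0.074 and 0.085 m and angle between ring's own z axis and vertical below 0.06 rad and angle between pliers's own z axis and vertical below 0.12 rad and linear speed of each of pliers, ring below 0.02 m/s); the robot touches nothing.
It fails at once if the ring or the pliers were pressed on the drive head with over 15 N (contact force between any of ring, pliers and gearbox above 15 N).
It fails at once if the ring or the pliers were pressed on the tray with over 15 N (contact force between any of ring, pliers and tray above 15 N).
It fails at once if the ring was strained: its eyes were over 46 mm apart (distance between eye_a and eye_b above 0.046 m).
It fails at once if the fingers touched the ring (contact force between the fingers and ring above 0.5 N).
It fails at once if another thing was moved by over 25 mm (distance of any of washer, bolt, die_plate, ring_nut from where it was at the start of the episode above 0.025 m).
It also fails if it takes over 70 s, if anything falls off the work surface, if the arm or the gripper's body presses on something with over 40 N, if the wrist force passes 120 N, or if a joint passes its speed limit or range.

### The arm

A 6-joint arm with a two-finger parallel gripper is mounted at the origin on the work surface. World frame = base frame: x ahead of the robot, y to its left, z up, the work surface at z = 0. Lengths are in m, angles in rad, forces in N, time in s.
With the tool pointing down it reaches from about 0.25 to 0.725 m from the base axis. Payload 4 kg.
Tool frame: the origin (TCP) lies at the very end of the fingers, on their centre line; the grasp point (between the pads) lies 19 mm behind it; x points along the fingers, z is the direction in which the jaws open and shut, and the axes are right-handed (so a half turn about x gives the same grasp; the last joint's range is limited). The gripper opens to 85 mm and grips with 20 to 120 N. Pads are 22 mm wide; open, the fingers measure 114 mm over their backs; the gripper's body (76 mm by 85 mm) begins 54 mm behind the grasp point. The pads swing forward as they close: fully open they stand 13 mm farther back than shut.
Start: joints at [1.266, 0.241, 0.005, 1.335, 0, 1.571], TCP at [0.15, 0.477, 0.231] pointing down, gripper open.
Joint ranges: [-2.72, 2.72], [-1.05, 1.87], [-1.09, 1.28], [-1.99, 2.15], [-1.42, 1.44], [-3.14, 3.14]. Speed limits (rad/s): [2.79, 2.79, 3.14, 3.14, 3.14, 3.14].

### API

Orientations are given as a unit quaternion [x, y, z, w].
In Python, from workcell import bot gives the robot as it stands.
- The arm moves only by the tool step_arm, never from a script. Its argument "series" is a list of rows, each an object of numbers: "x", "y", "z": the shift along the world's x, y, z in cm; "twist": the turn about the world's z in degrees; "jaw": the finger opening in cm, from 0 to 8.54. In form: [{"x": .., "y": .., "z": .., "twist": .., "jaw": ..}, ...]. A call has 1 to 10 rows; each row is the pose to reach, as a shift and turn from the pose measured when the call began; what a row does not reach only later rows make up. A row lasts 1/12 s, in which the tool goes at most 41.7 mm and 7.16 degrees, less where a joint would pass 70% of its speed; a pose out of reach is approached as far as the arm can. A call with a gripper value outside its range is refused whole. The fingers move at their own pace and stop on an object; the grip force is fixed at half the most. Time passes only in rows, so rows that repeat a pose let the fingers close. It gives the time, the measured TCP pose, the force and the opening at its end, in the units of the state.
- bot.get_obs(): the state, without advancing time (a new reading comes with each control period).
- bot.camera(name): name is "scene" or "side" or "wrist"; returns (picture, depth): 384x512x3 uint8, red, green, blue; 384x512 float32, m along the optical axis (not along the pixel's ray), 0 where there is no reading.
- bot.camera_info(name): a dict with "camera_matrix" (3x3 intrinsics, pixels), "R" (3x3) and "t" (3): a world point X has camera coordinates R X + t; the wrist camera has in their place "mount" (4x4, takes a point from camera to tool coordinates, whose origin is the TCP and whose axes are the tool frame's). Camera axes: x right, y down, z forward; pixel columns grow to the right and rows downward; lengths in m; the calibration is good to about 2 mm. The wrist camera is an equidistant fisheye: a pixel r from the principal point sees the ray r / f radians off the axis. A picture is of the moment at which its call begins: read the wrist's pose just before it. camera_info takes no time and is no camera call.
- bot.job_done(): hands the job in, once; it reports no verdict.
The state is a dict: "clock": time; "joint_pos": joint angles; "joint_vel": joint speeds; "tau": joint torques, N m; "eef_pos": TCP position; "tool_rot": TCP orientation; "ft_force": force on the tool from outside, world axes, zero at the start; "ft_torque": the same for the moment, N m; "grip_width": finger opening in m.
Only numpy, scipy, OpenCV 4.12 (cv2) and the standard library are available. Lean on these libraries where they do the work, as an engineer would, in place of code of your own. Each camera call takes 0.05 s, during which the arm holds its last target.

## Working session

There is one attempt and no reset: what is moved stays moved. The work goes in short steps, Python scripts to look and compute and a tool call to move; the robot and the scene stay as the last step left them, time stands still between calls to the robot, and variables do not carry over. Pictures are saved under pics/ and viewed, and the job is handed in when it is done.

Besides the shell and the picture viewer there is one more tool, called after "Call:" as a command line: name --argument value ..., lists and objects as JSON in quotes. step_arm: Moves the arm, as the interface text tells. Its arguments: {"type":"object","properties":{"series":{"type":"array","items":{"type":"object","properties":{"x":{"type":"number"},"y":{"type":"number"},"z":{"type":"number"},"twist":{"type":"number"},"jaw":{"type":"number"}}}}},"required":["series"]}

```bash
ls; mkdir -p pics; cat > h.py <<'E'
import numpy as np,cv2
from workcell import bot
def snap(n,tag):
    p,d=bot.camera(n); cv2.imwrite(f'pics/{tag}.png',p[:,:,::-1]); np.save(f'pics/{tag}.npy',d); return p,d
def world(n,d,u,v,dep=None):
    i=bot.camera_info(n);K=np.array(i['camera_matrix']);R=np.array(i['R']);t=np.array(i['t'])
    z=d[int(round(v)),int(round(u))] if dep is None else dep
    c=np.linalg.inv(K)@[u,v,1]*z
    return R.T@(c-t)
def atz(n,u,v,h):
    i=bot.camera_info(n);K=np.array(i['camera_matrix']);R=np.array(i['R']);t=np.array(i['t'])
    o=-R.T@t; r=R.T@np.linalg.inv(K)@[u,v,1]
    return o+r*(h-o[2])/r[2]
def crop(tag,u0,v0,u1,v1,s):
    im=cv2.imread(f'pics/{tag}.png')[v0:v1,u0:u1]
    cv2.imwrite(f'pics/{tag}_c{u0}_{v0}.png',cv2.resize(im,None,fx=s,fy=s,interpolation=cv2.INTER_CUBIC))
E
python3 - <<'E'
from h import *
for n in ('scene','side','wrist'):
    snap(n,n+'0'); i=bot.camera_info(n); print(n,{k:np.round(v,4).tolist() if not isinstance(v,str) else v for k,v in i.items()})
print(bot.get_obs())
E
```

```text
pics
scene {'camera_matrix': [[363.0069, 0.0, 256.3378], [0.0, 363.0069, 189.5494], [0.0, 0.0, 1.0]], 'R': [[-0.843, 0.5379, -0.0015], [0.3189, 0.4974, -0.8068], [-0.4332, -0.6806, -0.5908]], 't': [0.4546, -0.0822, 1.3314]}
side {'camera_matrix': [[400.3607, 0.0, 255.5507], [0.0, 400.3607, 190.4307], [0.0, 0.0, 1.0]], 'R': [[0.9015, -0.4326, 0.0155], [-0.214, -0.4766, -0.8526], [0.3763, 0.7653, -0.5223]], 't': [-0.474, 0.2433, 0.7913]}
wrist {'camera_matrix': [[297.3186, 0.0, 264.1366], [0.0, 297.3186, 191.1234], [0.0, 0.0, 1.0]], 'mount': [[-0.0005, -0.3046, 0.9525, -0.142], [0.0009, -0.9525, -0.3046, 0.0783], [1.0, 0.0008, 0.0007, -0.0008], [0.0, 0.0, 0.0, 1.0]]}
{'clock': 0.15, 'joint_pos': array([ 1.26600866e+00,  2.41259955e-01,  4.04198747e-03,  1.33518043e+00,
       -2.49518262e-06,  1.57076180e+00]), 'joint_vel': array([-0.00018693, -0.00100681,  0.00466884,  0.00013354,  0.00026575,
       -0.00024932]), 'tau': array([-2.62908325e-04, -3.72635007e+01,  2.52638644e+01,  1.23847902e-02,
        2.36082887e-07, -1.61121116e-07]), 'eef_pos': array([0.14990576, 0.4765092 , 0.23061061]), 'tool_rot': array([-0.41864842,  0.57055634,  0.41797686,  0.56964402]), 'ft_force': array([0.05568536, 0.04495505, 0.00772761]), 'ft_torque': array([0.02024814, 0.01049152, 0.01229073]), 'grip_width': 0.08535687753481608}
```

View pics/scene0.png

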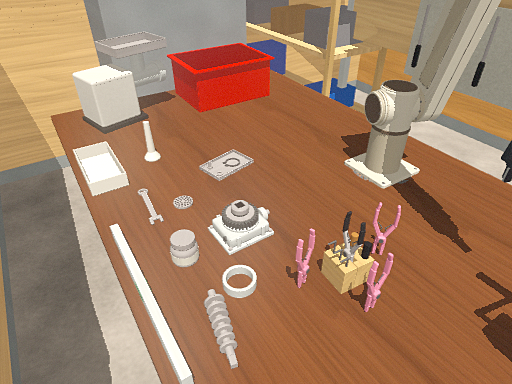

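View pics/side0.png

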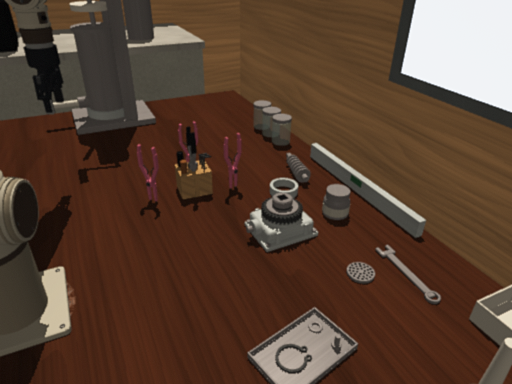

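View pics/wrist0.png

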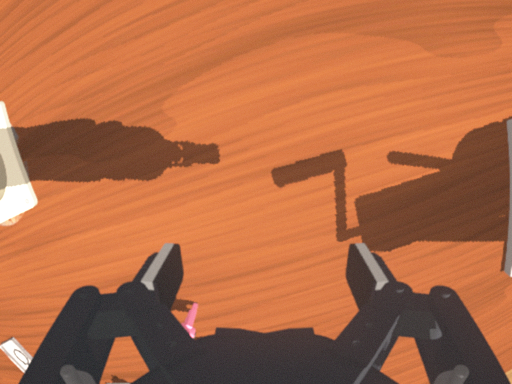

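```bash
python3 - <<'E'
from h import *
crop('scene0',270,195,410,315,5.5)
crop('side0',130,110,260,220,6)
crop('side0',235,300,365,384,6)
crop('side0',235,165,325,255,6.5)
for (n,u,v) in [('scene',227,165),('scene',240,232),('scene',347,268),('side',303,347),('side',282,222),('side',195,183)]:
    d=np.load(f'pics/{n}0.npy'); print(n,u,v,world(n,d,u,v).round(4))
E
```

```text
scene 227 165 [ 0.4708 -0.3077  0.0063]
scene 240 232 [0.6342 0.0665 0.0472]
scene 347 268 [0.5    0.3313 0.0735]
side 303 347 [ 0.4724 -0.3104  0.0063]
side 282 222 [ 0.5861 -0.0195  0.0598]
side 195 183 [0.4607 0.266  0.0459]
```

View pics/scene0_c270_195.png

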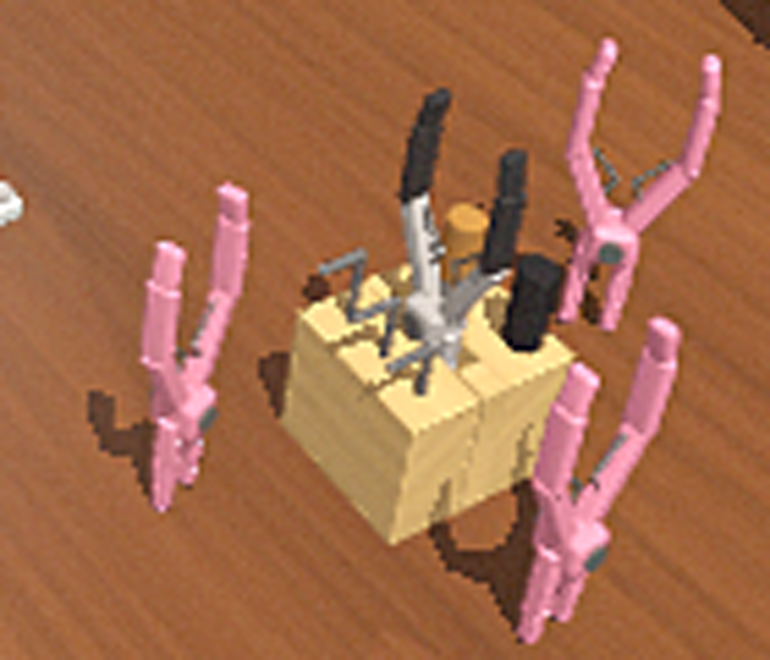

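View pics/side0_c130_110.png

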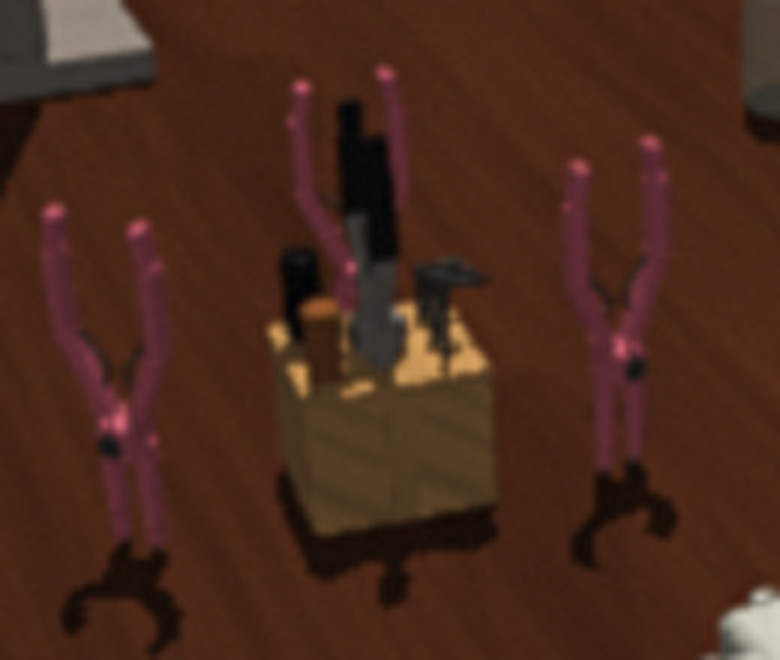

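View pics/side0_c235_300.png

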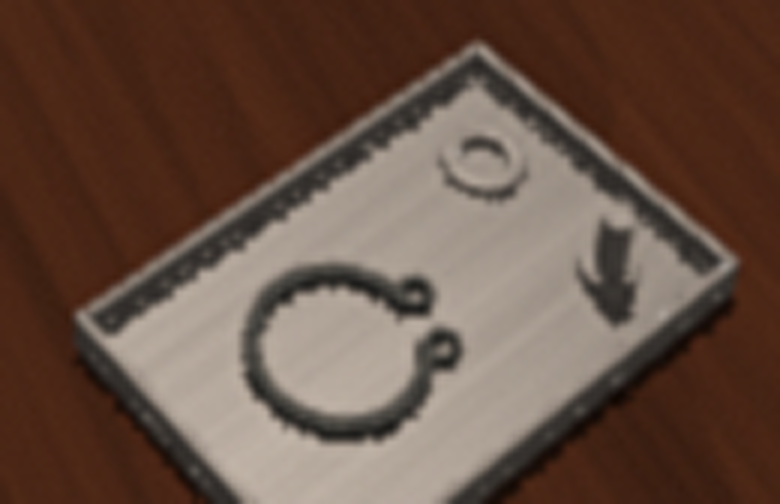

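View pics/side0_c235_165.png

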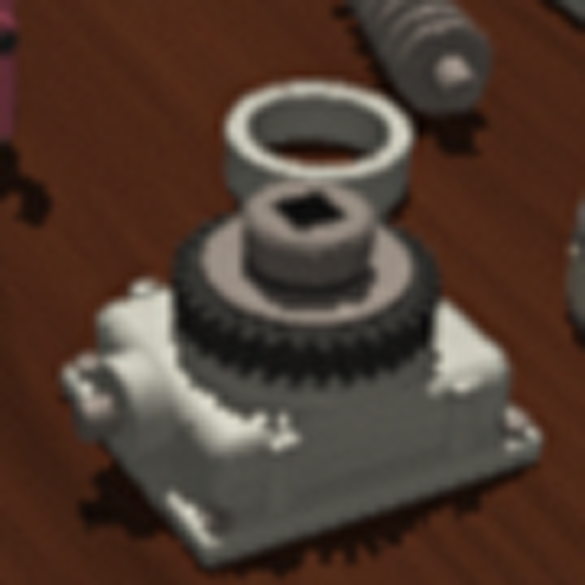

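```bash
cat >> h.py <<'E'
from scipy.spatial.transform import Rotation as Ro
def wpose():
    o=bot.get_obs(); return o['eef_pos'],Ro.from_quat(o['tool_rot']).as_matrix()
def wsnap(tag):
    p,R=wpose(); a,d=bot.camera('wrist'); cv2.imwrite(f'pics/{tag}.png',a[:,:,::-1]); np.savez(f'pics/{tag}.npz',d=d,p=p,R=R); return a,d
def wray(tag,u,v):
    f=np.load(f'pics/{tag}.npz');i=bot.camera_info('wrist');K=np.array(i['camera_matrix']);M=np.array(i['mount'])
    dx,dy=u-K[0,2],v-K[1,2];r=np.hypot(dx,dy);th=r/K[0,0]
    c=np.array([np.sin(th)*dx/max(r,1e-9),np.sin(th)*dy/max(r,1e-9),np.cos(th)])
    return f['p']+f['R']@M[:3,3], f['R']@M[:3,:3]@c, c[2], f['d']
def watz(tag,u,v,h):
    o,r,_,_=wray(tag,u,v); return o+r*(h-o[2])/r[2]
def wdep(tag,u,v):
    o,r,cz,d=wray(tag,u,v); return o+r*d[int(round(v)),int(round(u))]/cz
def wproj(tag,X):
    f=np.load(f'pics/{tag}.npz');i=bot.camera_info('wrist');K=np.array(i['camera_matrix']);M=np.array(i['mount'])
    c=M[:3,:3].T@(f['R'].T@(np.array(X)-f['p'])-M[:3,3]);th=np.arctan2(np.hypot(c[0],c[1]),c[2]);s=K[0,0]*th/np.hypot(c[0],c[1])
    return K[0,2]+c[0]*s,K[1,2]+c[1]*s
def ray2(o1,r1,o2,r2):
    A=np.stack([r1,-r2],1);s=np.linalg.lstsq(A,o2-o1,rcond=None)[0]
    a,b=o1+r1*s[0],o2+r2*s[1]; return (a+b)/2,np.linalg.norm(a-b)
E
python3 - <<'E'
from h import *
p,R=wpose(); print(p,R.round(3))
for c in [(437,95),(512,155),(413,195),(495,268)]:
    u,v=270+c[0]/5.5,195+c[1]/5.5; print(c,atz('scene',u,v,0.19 if c[1]<160 else .13).round(4), world('scene',np.load('pics/scene0.npy'),u,v).round(4))
# block top corners
for c in [(300,318),(412,432),(575,355),(470,235)]:
    u,v=270+c[0]/5.5,195+c[1]/5.5; print(c,atz('scene',u,v,0.075).round(4))
for c in [(485,370),(310,395),(268,330)]:
    u,v=130+c[0]/6,110+c[1]/6; print(c,atz('side',u,v,0.075).round(4))
print('eyes',[atz('side',235+a/6,300+b/6,.007).round(4) for a,b in [(414,296),(440,352)]])
print('ringc',[atz('side',235+a/6,300+b/6,.007).round(4) for a,b in [(255,345),(340,432),(330,272),(430,375)]])
print('hub',atz('side',235+311/6.5,165+212/6.5,.107))
E
```

```text
[0.14990576 0.4765092  0.23061061] [[-0.    -0.954  0.3  ]
 [-0.002  0.3    0.954]
 [-1.    -0.    -0.002]]
(437, 95) [0.4653 0.2792 0.19  ] [0.4694 0.2825 0.1942]
(512, 155) [0.4667 0.3227 0.19  ] [0.4703 0.3253 0.1937]
(413, 195) [0.4634 0.2753 0.13  ] [0.4729 0.283  0.1407]
(495, 268) [0.4661 0.3265 0.13  ] [0.4717 0.3305 0.1364]
(300, 318) [0.513  0.2673 0.075 ]
(412, 432) [0.5169 0.3418 0.075 ]
(575, 355) [0.4273 0.3482 0.075 ]
(470, 235) [0.4117 0.2698 0.075 ]
(485, 370) [0.5079 0.2605 0.075 ]
(310, 395) [0.4253 0.2709 0.075 ]
(268, 330) [0.4254 0.3416 0.075 ]
eyes [array([ 0.4712, -0.3159,  0.007 ]), array([ 0.468 , -0.3355,  0.007 ])]
ringc [array([ 0.4197, -0.3104,  0.007 ]), array([ 0.4283, -0.3456,  0.007 ]), array([ 0.4524, -0.2978,  0.007 ]), array([ 0.4613, -0.3408,  0.007 ])]
hub [0.60297821 0.01166031 0.107     ]
```

Call:
step_arm --series '[{"z":4,"twist":5},{"x":3,"y":-1.6,"z":6,"twist":10},{"x":6.5,"y":-3.5,"z":6,"twist":15},{"x":10,"y":-5.4,"z":6,"twist":15},{"x":13.5,"y":-7.3,"z":6,"twist":15},{"x":17,"y":-9.2,"z":6,"twist":15},{"x":20.5,"y":-11.1,"z":6,"twist":15},{"x":24,"y":-13,"z":6,"twist":15},{"x":28,"y":-15.2,"z":6,"twist":15},{"x":31,"y":-17.3,"z":6,"twist":15}]'

```text
$.series[0]: bad value
```

Call:
step_arm --series '[{"x":0},{"x":0}]'

```text
$.series[0]: bad value
```

```bash
python3 - <<'E'
from h import *
wsnap('w1'); crop('w1',100,80,420,320,2.4); print(wpose())
E
```

```text
(array([0.14993837, 0.47659701, 0.2307547 ]), array([[-4.04021421e-04, -9.53896597e-01,  3.00135169e-01],
       [-1.22987098e-03,  3.00135440e-01,  9.53895804e-01],
       [-9.99999162e-01,  1.62668039e-05, -1.29443089e-03]]))
```

View pics/w1.png

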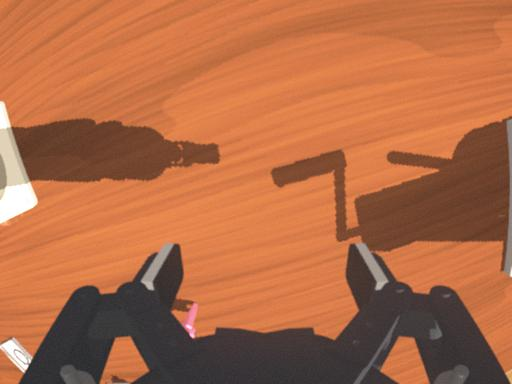

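All keys are needed.

Call:
step_arm --series '[{"x":0,"y":0,"z":4,"twist":5,"jaw":8.5},{"x":3,"y":-1.6,"z":6,"twist":10,"jaw":8.5},{"x":6.5,"y":-3.5,"z":6,"twist":15,"jaw":8.5},{"x":10,"y":-5.4,"z":6,"twist":15,"jaw":8.5},{"x":13.5,"y":-7.3,"z":6,"twist":15,"jaw":8.5},{"x":17,"y":-9.2,"z":6,"twist":15,"jaw":8.5},{"x":20.5,"y":-11.1,"z":6,"twist":15,"jaw":8.5},{"x":24,"y":-13,"z":6,"twist":15,"jaw":8.5},{"x":28,"y":-15.2,"z":6,"twist":15,"jaw":8.5},{"x":31,"y":-17.3,"z":6,"twist":15,"jaw":8.5}]'

```text
clock: 1.03
eef_pos: [0.4617, 0.3025, 0.2904]
tool_rot: [-0.489, 0.511, 0.489, 0.51]
ft_force: [0.5, 0.1, 0.2]
grip_width: 0.0845
```

Call:
step_arm --series '[{"x":0,"y":0,"z":0,"twist":0,"jaw":8.5},{"x":0,"y":0,"z":0,"twist":0,"jaw":8.5}]'

```text
clock: 1.2
eef_pos: [0.4632, 0.3007, 0.2894]
tool_rot: [-0.488, 0.513, 0.488, 0.511]
ft_force: [0.1, -0.1, -1.3]
grip_width: 0.085
```

```bash
python3 - <<'E'
from h import *
wsnap('w1'); crop('w1',100,80,420,320,2.4); print(wpose())
E
```

```text
(array([0.46192968, 0.30178371, 0.28971521]), array([[-0.00173571, -0.99898088,  0.04510193],
       [-0.00156201,  0.04510465,  0.99898105],
       [-0.99999727,  0.00166349, -0.00163871]]))
```

View pics/w1.png

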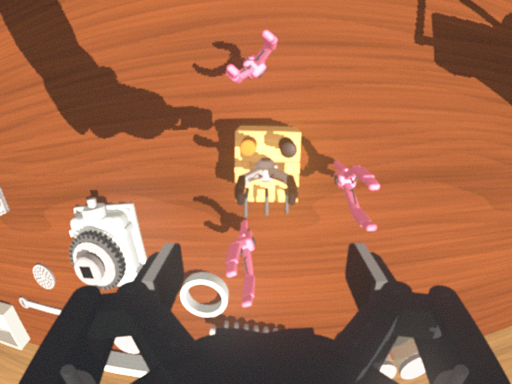

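```bash
python3 - <<'E'
from h import *
crop('w1',215,115,325,225,7)
E
```

```text
(no output)
```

View pics/w1_c215_115.png

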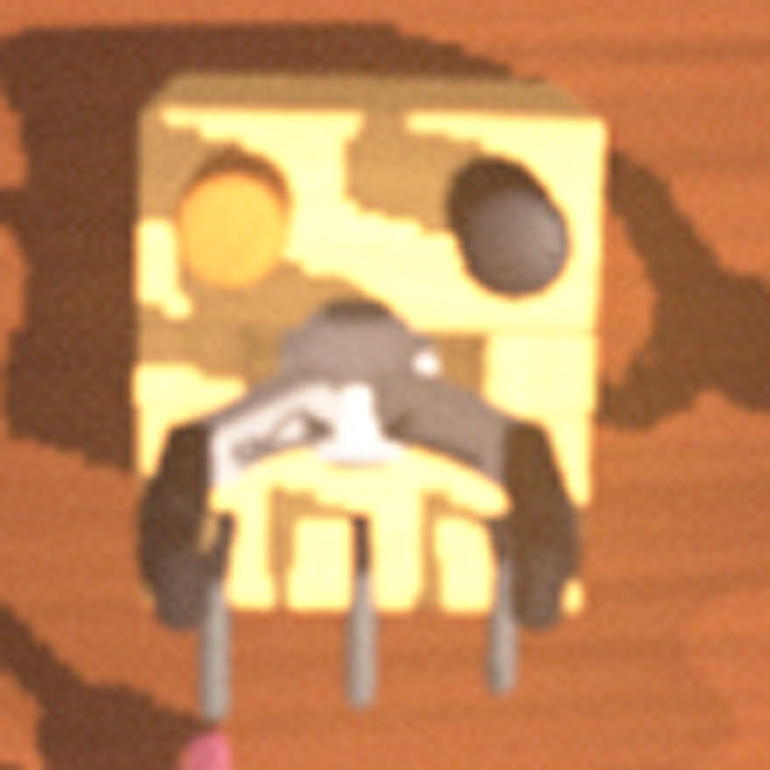

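```bash
python3 - <<'E'
from h import *
f=lambda c:(215+c[0]/7,115+c[1]/7)
for n,c in dict(L=(182,595),R=(543,590),Lg=(170,520),Rg=(550,520),slotL=(245,350),slotR=(487,360)).items():
    print(n,wdep('w1',*f(c)).round(4),watz('w1',*f(c),.194).round(4))
for c in [(135,365),(595,400),(585,610),(140,600),(160,105),(605,120),(243,330),(485,330),(600,330),(480,400)]: print(c,watz('w1',*f(c),.075).round(4),wdep('w1',*f(c)).round(4))
for c in [(182,595),(543,590)]:
    pass
# triangulate handle ends with scene
i=bot.camera_info('scene');K=np.array(i['camera_matrix']);R=np.array(i['R']);t=np.array(i['t'])
for c,s in [((182,600),(437,97)),((543,595),(512,157))]:
    r=R.T@np.linalg.inv(K)@[270+s[0]/5.5,195+s[1]/5.5,1]
    o,rr,_,_=wray('w1',*f(c)); print(ray2(-R.T@t,r,o,rr))
E
```

```text
L [0.4671 0.2803 0.1951] [0.4675 0.2802 0.194 ]
R [0.4686 0.3238 0.1949] [0.4689 0.3239 0.194 ]
Lg [0.4613 0.2783 0.1831] [0.4579 0.2794 0.194 ]
Rg [0.464  0.326  0.1813] [0.46   0.3249 0.194 ]
slotL [0.4685 0.2811 0.054 ] [0.4375 0.2896 0.194 ]
slotR [0.4682 0.3249 0.0723] [0.44   0.3179 0.194 ]
(135, 365) [0.4656 0.2628 0.075 ] [4.825e-01 2.542e-01 2.000e-04]
(595, 400) [0.4757 0.3438 0.075 ] [4.947e-01 3.521e-01 3.000e-04]
(585, 610) [0.5151 0.3415 0.075 ] [5.425e-01 3.494e-01 1.000e-04]
(140, 600) [0.5094 0.2604 0.075 ] [5.355e-01 2.513e-01 3.000e-04]
(160, 105) [0.4199 0.2702 0.075 ] [0.4209 0.2694 0.0657]
(605, 120) [0.4259 0.3465 0.075 ] [4.345e-01 3.554e-01 1.000e-04]
(243, 330) [0.4603 0.2823 0.075 ] [0.4646 0.281  0.0546]
(485, 330) [0.4622 0.3246 0.075 ] [0.4627 0.3247 0.0728]
(600, 330) [0.463  0.3449 0.075 ] [ 4.795e-01  3.535e-01 -4.000e-04]
(480, 400) [0.4748 0.3233 0.075 ] [0.4644 0.3211 0.1164]
(array([0.46834577, 0.28073559, 0.19196367]), np.float64(0.001834234024612632))
(array([0.46987364, 0.32452812, 0.19210961]), np.float64(0.0010890158404699077))
```

```bash
python3 - <<'E'
from h import *
for c in [(375,184),(371,226),(340,168),(345,182),(250,297),(231,270),(247,230),(246,262)]: print(c,wdep('w1',*c).round(3))
E
```

```text
(375, 184) [0.466 0.406 0.17 ]
(371, 226) [0.51  0.406 0.17 ]
(340, 168) [0.479 0.402 0.048]
(345, 182) [0.492 0.403 0.071]
(250, 297) [0.597 0.278 0.159]
(231, 270) [0.553 0.261 0.169]
(247, 230) [0.57  0.269 0.035]
(246, 262) [0.59  0.27  0.093]
```

Call:
step_arm --series '[{"x":0.65,"y":0.1,"z":-2,"twist":0,"jaw":8.5},{"x":0.65,"y":0.1,"z":-4.5,"twist":0,"jaw":8.5},{"x":0.65,"y":0.1,"z":-7,"twist":0,"jaw":8.5},{"x":0.65,"y":0.1,"z":-7,"twist":0,"jaw":8.5}]'

```text
clock: 1.58
eef_pos: [0.4641, 0.3023, 0.2146]
tool_rot: [-0.488, 0.515, 0.49, 0.506]
ft_force: [-0.9, -0.4, -2.0]
grip_width: 0.085
```

```bash
python3 - <<'E'
from h import *
a,d=wsnap('w2'); print(wpose()); o=bot.get_obs(); print(o['joint_vel'].round(3))
E
```

```text
(array([0.46523001, 0.30282526, 0.21732747]), array([[-0.0075809 , -0.99906888,  0.04247241],
       [-0.00497441,  0.04251079,  0.99908362],
       [-0.99995889,  0.00736268, -0.00529204]]))
[-0.004 -0.031  0.092  0.031 -0.004 -0.001]
```

View pics/w2.png

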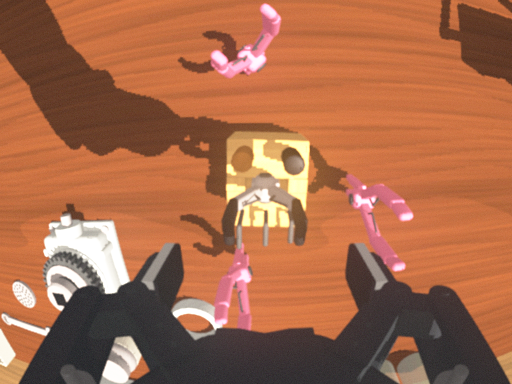

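Call:
step_arm --series '[{"x":0.3,"y":0,"z":-2,"twist":0,"jaw":8.5},{"x":0.3,"y":0,"z":-4,"twist":0,"jaw":8.5},{"x":0.3,"y":0,"z":-6,"twist":0,"jaw":8.5},{"x":0.3,"y":0,"z":-7,"twist":0,"jaw":8.5},{"x":0.3,"y":0,"z":-7,"twist":0,"jaw":8.5},{"x":0.3,"y":0,"z":-7,"twist":0,"jaw":8.5}]'

```text
clock: 2.13
eef_pos: [0.4683, 0.3036, 0.1486]
tool_rot: [-0.489, 0.513, 0.49, 0.507]
ft_force: [0.2, -0.1, -0.0]
grip_width: 0.0851
```

```bash
python3 - <<'E'
from h import *
a,d=wsnap('w3'); print(wpose()); o=bot.get_obs(); print(o['joint_vel'].round(3),o['ft_force'])
crop('w3',180,130,350,290,4.5)
snap('side','s3'); crop('s3',130,80,260,210,5)
E
```

```text
(array([0.46883381, 0.30377226, 0.14915595]), array([[-0.00543011, -0.99911225,  0.04177595],
       [-0.0035125 ,  0.04179536,  0.99912002],
       [-0.99997909,  0.00527859, -0.00373634]]))
[-0.005 -0.008  0.008 -0.006  0.    -0.   ] [0.15009592 0.09018357 0.20847497]
```

View pics/w3_c180_130.png

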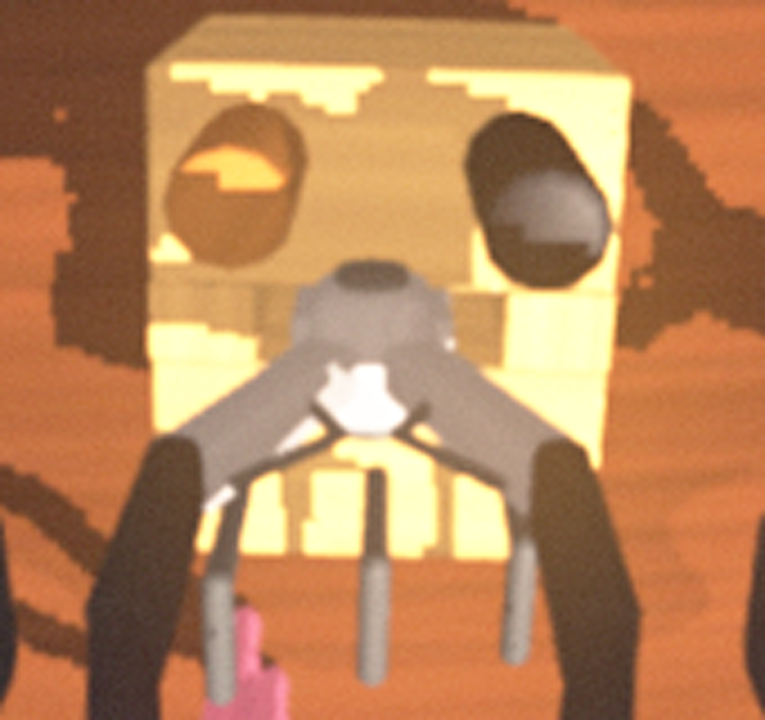

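View pics/s3_c130_80.png

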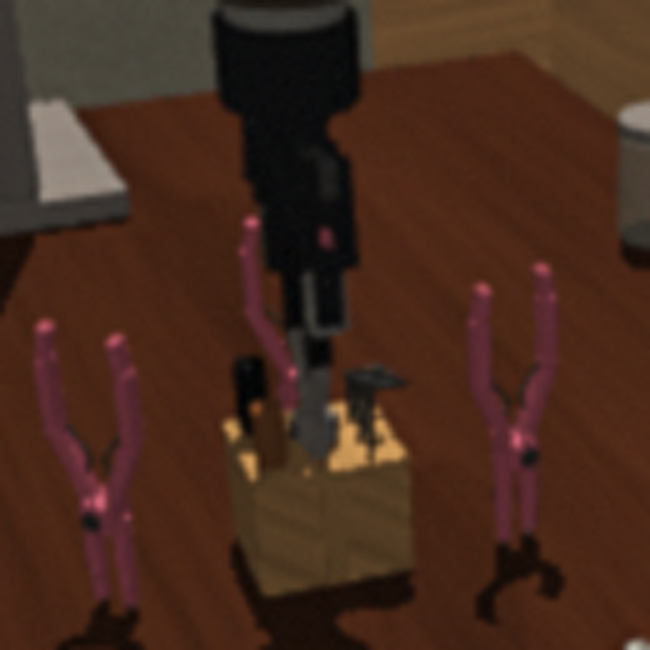

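Call:
step_arm --series '[{"x":0,"y":-0.15,"z":-0.8,"twist":0,"jaw":8.5},{"x":0,"y":-0.15,"z":-1.6,"twist":0,"jaw":8.5},{"x":0,"y":-0.15,"z":-1.6,"twist":0,"jaw":7.5},{"x":0,"y":-0.15,"z":-1.6,"twist":0,"jaw":6.6},{"x":0,"y":-0.15,"z":-1.6,"twist":0,"jaw":6.2},{"x":0,"y":-0.15,"z":-1.6,"twist":0,"jaw":6.2}]'

```text
clock: 2.73
eef_pos: [0.4692, 0.3023, 0.1334]
tool_rot: [-0.489, 0.512, 0.49, 0.508]
ft_force: [0.2, -0.1, -0.1]
grip_width: 0.0622
```

Call:
step_arm --series '[{"x":0,"y":0,"z":0,"twist":0,"jaw":5.9},{"x":0,"y":0,"z":0,"twist":0,"jaw":5.7},{"x":0,"y":0,"z":0,"twist":0,"jaw":5.6},{"x":0,"y":0,"z":0,"twist":0,"jaw":5.6}]'

```text
clock: 3.07
eef_pos: [0.4695, 0.3022, 0.1344]
tool_rot: [-0.489, 0.512, 0.489, 0.509]
ft_force: [-1.3, -1.0, 5.6]
grip_width: 0.0563
```

```bash
python3 - <<'E'
from h import *
a,d=wsnap('w4'); print(wpose()); o=bot.get_obs(); print(o['joint_vel'].round(3),o['ft_force'],o['ft_torque'],o['grip_width'])
crop('w4',180,130,350,290,4.5)
E
```

```text
(array([0.46952992, 0.30224064, 0.13435077]), array([[-0.00358821, -0.99910027,  0.04225854],
       [-0.00286359,  0.0422689 ,  0.99910217],
       [-0.99998946,  0.00346397, -0.00301268]]))
[ 0.001  0.    -0.002 -0.001  0.001 -0.001] [-1.5098301  -1.75024212  6.17572107] [-0.37937664  0.23235747 -0.05478289] 0.05638791941359281
```

View pics/w4_c180_130.png

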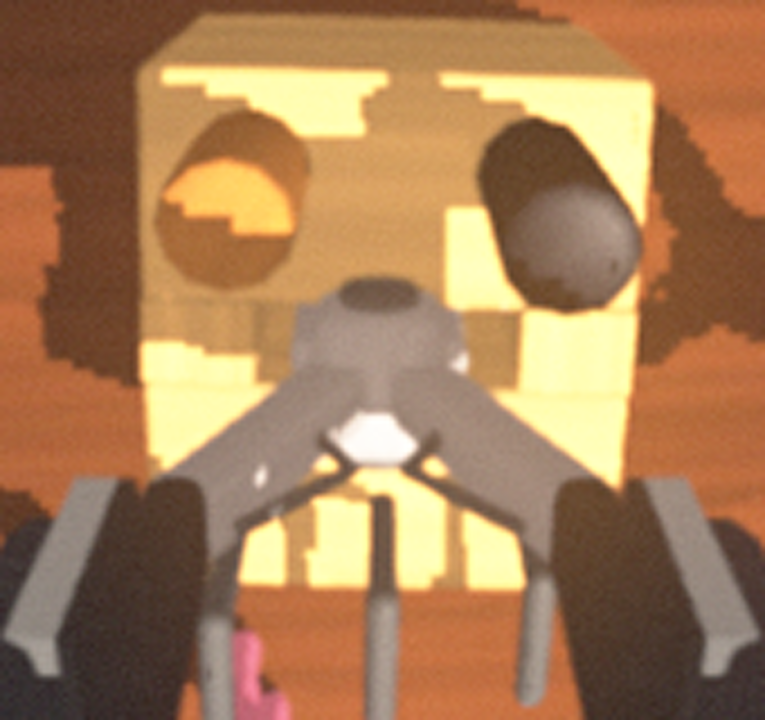

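Call:
step_arm --series '[{"x":0,"y":0,"z":0.5,"twist":0,"jaw":5.6},{"x":0,"y":0,"z":1.5,"twist":0,"jaw":5.6},{"x":0,"y":0,"z":3,"twist":0,"jaw":5.6},{"x":0,"y":0,"z":5,"twist":0,"jaw":5.6},{"x":0,"y":0,"z":7,"twist":0,"jaw":5.6},{"x":0,"y":0,"z":9,"twist":0,"jaw":5.6},{"x":0,"y":0,"z":10.5,"twist":0,"jaw":5.6},{"x":0,"y":0,"z":11.5,"twist":0,"jaw":5.6},{"x":0,"y":0,"z":11.5,"twist":0,"jaw":5.6}]'

```text
clock: 3.87
eef_pos: [0.4706, 0.3031, 0.2522]
tool_rot: [-0.489, 0.51, 0.489, 0.511]
ft_force: [0.4, -0.1, -0.5]
grip_width: 0.0566
```

```bash
python3 - <<'E'
from h import *
a,d=wsnap('w5'); print(wpose()); o=bot.get_obs(); print(o['joint_vel'].round(3),o['ft_force'],o['ft_torque'],o['grip_width'])
snap('scene','c5'); crop('c5',270,155,410,315,4)
snap('side','s5'); crop('s5',130,60,260,210,4)
E
```

```text
(array([0.47005654, 0.30265982, 0.25044059]), array([[-0.0016129 , -0.99910803,  0.04219636],
       [-0.00145647,  0.04219872,  0.99910818],
       [-0.99999764,  0.00155   , -0.00152323]]))
[-0.     0.021 -0.048 -0.016 -0.001  0.001] [ 0.5368189  -0.82713028 -1.92272927] [ 0.00214556 -0.03247943 -0.00755282] 0.05628864791376447
```

View pics/w5.png

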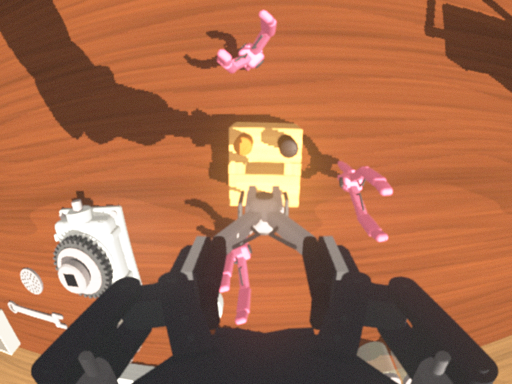

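View pics/c5_c270_155.png

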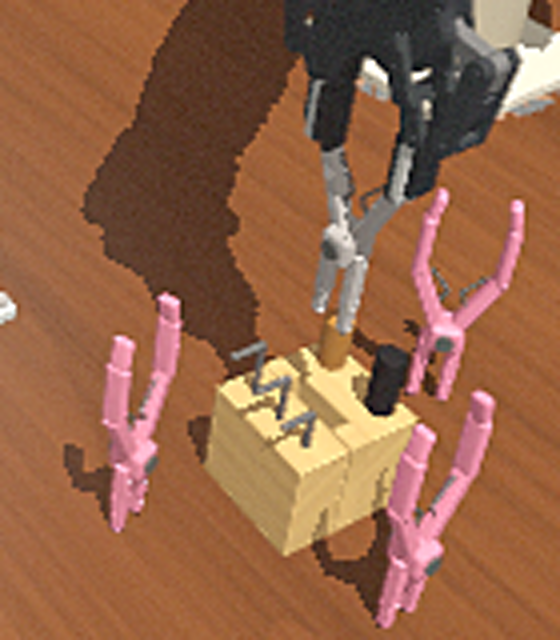

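View pics/s5_c130_60.png

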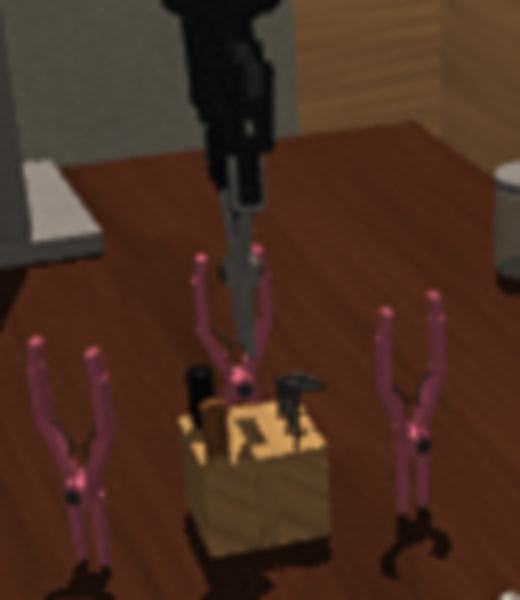

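```bash
python3 - <<'E'
from h import *
p=np.load('pics/w5.npz')['p']
for dy in (-.0105,.0105): print(wproj('w5',p+[0,dy,-.111]))
print(wproj('w5',p+[0,0,-.049]))
crop('w5',225,115,315,215,7)
E
```

```text
(np.float64(252.94179121389803), np.float64(188.9307390695255))
(np.float64(276.4810229060266), np.float64(188.0036465365861))
(np.float64(264.88022866264595), np.float64(214.9809329909626))
```

View pics/w5_c225_115.png

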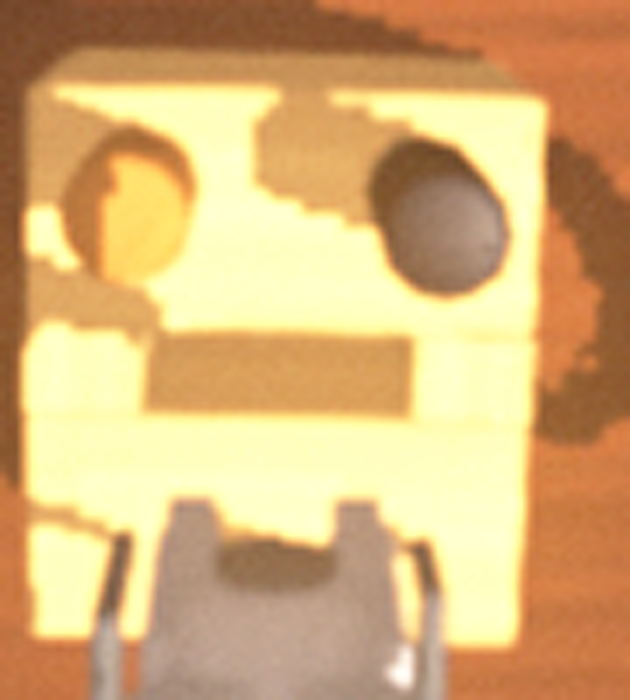

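Call:
step_arm --series '[{"x":0,"y":-1,"z":0,"twist":0,"jaw":5.6},{"x":0,"y":-3,"z":0,"twist":0,"jaw":5.6},{"x":0,"y":-6,"z":0,"twist":0,"jaw":5.6},{"x":0,"y":-9.5,"z":0,"twist":0,"jaw":5.6},{"x":0,"y":-13,"z":0,"twist":0,"jaw":5.6},{"x":0,"y":-16.5,"z":0,"twist":0,"jaw":5.6},{"x":0,"y":-20,"z":0,"twist":0,"jaw":5.6},{"x":0,"y":-23.5,"z":0,"twist":0,"jaw":5.6},{"x":0,"y":-27,"z":0,"twist":0,"jaw":5.6},{"x":0,"y":-30,"z":0,"twist":0,"jaw":5.6}]'

```text
clock: 4.85
eef_pos: [0.4675, -0.0007, 0.2472]
tool_rot: [-0.488, 0.514, 0.49, 0.508]
ft_force: [0.8, -0.1, -1.4]
grip_width: 0.056
```

```bash
python3 - <<'E'
from h import *
print(watz('w5',225+279/7,115+376/7,.075), watz('w5',225+147/7,115+376/7,.075),watz('w5',225+412/7,115+375/7,.075))
a,d=wsnap('w6'); print(wpose());o=bot.get_obs();print(o['ft_force'],o['grip_width'])
E
```

```text
[0.46838655 0.30345205 0.075     ] [0.46749716 0.28265347 0.075     ] [0.46905171 0.32442207 0.075     ]
(array([ 0.46751003, -0.00524667,  0.24724512]), array([[-0.00767691, -0.99880779,  0.04820859],
       [-0.00907458,  0.04827762,  0.99879273],
       [-0.99992936,  0.00723017, -0.00943438]]))
[-0.35245901 -3.37867749 -1.71898035] 0.05588659479737858
```

View pics/w6.png

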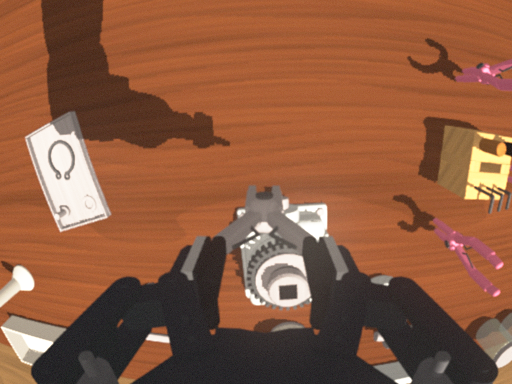

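Call:
step_arm --series '[{"x":0,"y":-2,"z":0,"twist":-1,"jaw":5.6},{"x":0,"y":-5,"z":0,"twist":-2,"jaw":5.6},{"x":0,"y":-8.5,"z":0,"twist":-3,"jaw":5.6},{"x":0,"y":-12,"z":0,"twist":-4,"jaw":5.6},{"x":0,"y":-15.5,"z":0,"twist":-5,"jaw":5.6},{"x":0,"y":-19,"z":0,"twist":-6,"jaw":5.6},{"x":0,"y":-22.5,"z":0,"twist":-7,"jaw":5.6},{"x":0,"y":-26,"z":-1,"twist":-7,"jaw":5.6},{"x":0.2,"y":-29.5,"z":-2,"twist":-7,"jaw":5.6},{"x":0.2,"y":-32,"z":-3,"twist":-7,"jaw":5.6}]'

```text
clock: 5.73
eef_pos: [0.4684, -0.3281, 0.2156]
tool_rot: [-0.455, 0.546, 0.455, 0.537]
ft_force: [-0.2, 0.5, -1.7]
grip_width: 0.0562
```

Call:
step_arm --series '[{"x":0.2,"y":0,"z":-2,"twist":0,"jaw":5.6},{"x":0.2,"y":0,"z":-4,"twist":0,"jaw":5.6},{"x":0.2,"y":0,"z":-5,"twist":0,"jaw":5.6},{"x":0.2,"y":0,"z":-5,"twist":0,"jaw":5.6},{"x":0.2,"y":0,"z":-5,"twist":0,"jaw":5.6}]'

```text
clock: 6.15
eef_pos: [0.4696, -0.3275, 0.1649]
tool_rot: [-0.454, 0.546, 0.456, 0.536]
ft_force: [-0.3, 0.4, -1.2]
grip_width: 0.0566
```

```bash
python3 - <<'E'
from h import *
a,d=wsnap('w7'); print(wpose());o=bot.get_obs();print(o['clock'],o['ft_force'],o['grip_width'])
crop('w7',200,110,320,220,6.5)
E
```

```text
(array([ 0.4704458 , -0.32787205,  0.16613012]), array([[-0.0100151 , -0.9851917 ,  0.17116369],
       [-0.0082734 ,  0.17124806,  0.98519321],
       [-0.99991562,  0.00845071, -0.00986595]]))
6.2 [ 0.29939984 -1.0848776  -1.62530717] 0.05577731688640769
```

View pics/w7.png

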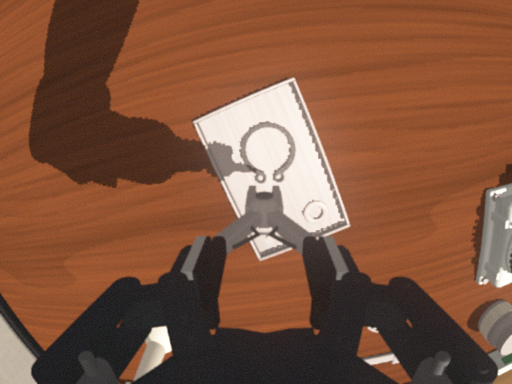

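View pics/w7_c200_110.png

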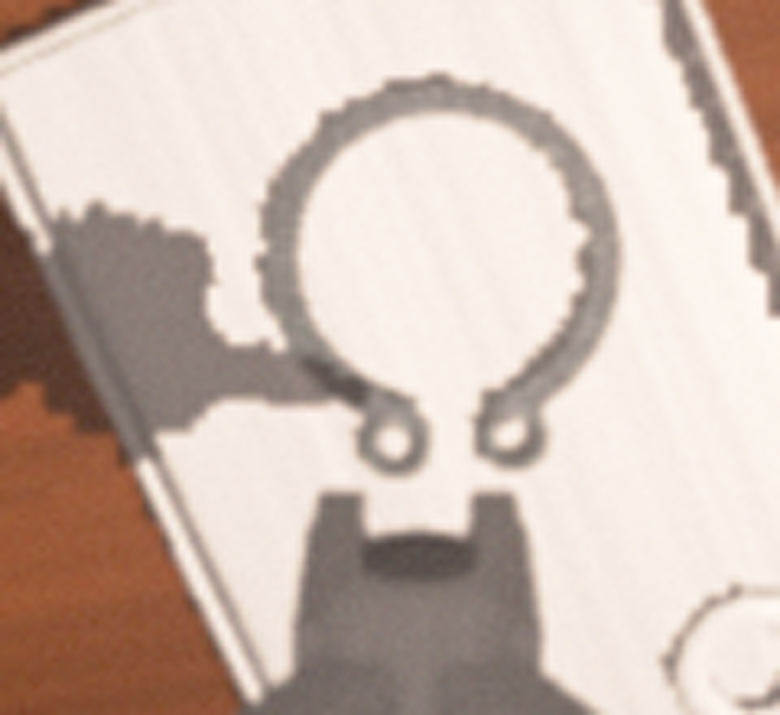

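```bash
python3 - <<'E'
from h import *
f=np.load('pics/w7.npz');p,R=f['p'],f['R']
for h in (.005,.007):
    L=watz('w7',200+392/6.5,110+438/6.5,h);Rr=watz('w7',200+509/6.5,110+434/6.5,h)
    d=Rr-L; print(h,L.round(4),Rr.round(4),np.linalg.norm(d),np.degrees(np.arctan2(d[1],d[0])),(L+Rr)/2)
print('jaw az',np.degrees(np.arctan2(R[1,2],R[0,2])))
for s in (-1,1):
  for off in [(.111,0,s*.0105),(.107,.0035,s*.0105)]:
    X=p+R@off; u,v=wproj('w7',X); print(off,X.round(4),((u-200)*6.5,(v-110)*6.5))
E
```

```text
0.005 [ 0.4698 -0.3336  0.005 ] [ 0.4723 -0.3148  0.005 ] 0.018933654962061692 82.36565409232767 [ 0.47102703 -0.32417317  0.005     ]
0.007 [ 0.4693 -0.3334  0.007 ] [ 0.4718 -0.3148  0.007 ] 0.018808575073333837 82.3656540923275 [ 0.47051785 -0.3241044   0.007     ]
jaw az 80.13380329575249
(0.111, 0, -0.0105) [ 0.4664 -0.3386  0.054 ] (np.float64(344.43408808024185), np.float64(509.82866983515515))
(0.107, 0.0035, -0.0105) [ 0.463  -0.3379  0.058 ] (np.float64(343.1147479247654), np.float64(493.7891819699412))
(0.111, 0, 0.0105) [ 0.47   -0.3179  0.0538] (np.float64(497.5737664871015), np.float64(509.9531003888134))
(0.107, 0.0035, 0.0105) [ 0.4666 -0.3172  0.0578] (np.float64(499.11207076759), np.float64(493.918587324674))
```

Call:
step_arm --series '[{"x":0.13,"y":0.2,"z":-1,"twist":1,"jaw":5.6},{"x":0.26,"y":0.47,"z":-2,"twist":2,"jaw":5.6},{"x":0.26,"y":0.47,"z":-2.8,"twist":2.2,"jaw":5.6},{"x":0.26,"y":0.47,"z":-3.2,"twist":2.2,"jaw":5.6},{"x":0.26,"y":0.47,"z":-3.2,"twist":2.2,"jaw":5.6},{"x":0.26,"y":0.47,"z":-3.2,"twist":2.2,"jaw":5.6}]'

```text
clock: 6.7
eef_pos: [0.4728, -0.3229, 0.1337]
tool_rot: [-0.465, 0.537, 0.466, 0.527]
ft_force: [-0.2, -0.4, -1.5]
grip_width: 0.0563
```

```bash
cat > m.py <<'E'
from h import *
import sys
t=sys.argv[1]; a,d=wsnap(t); p,R=wpose(); o=bot.get_obs(); print(o['clock'],p.round(4),'jawaz',np.degrees(np.arctan2(R[1,2],R[0,2])).round(2),'tilt',R[:2,0].round(4),o['ft_force'].round(2),o['ft_torque'].round(3),o['grip_width'].round(4))
print('tips',[(p+R@[.111,0,s*.0101]).round(4).tolist() for s in (-1,1)])
E
python3 m.py w8; python3 -c "
from h import *
crop('w8',205,110,325,220,6.5)"
```

```text
Traceback (most recent call last):
  File "m.py", line 3, in <module>
    t=sys.argv[1]; a,d=wsnap(t); p,R=wpose(); o=bot.get_obs(); print(o['clock'],p.round(4),'jawaz',np.degrees(np.arctan2(R[1,2],R[0,2])).round(2),'tilt',R[:2,0].round(4),o['ft_force'].round(2),o['ft_torque'].round(3),o['grip_width'].round(4))
                                                                                                                                                                                                                         ^^^^^^^^^^^^^^^^^^^^^
AttributeError: 'float' object has no attribute 'round'
```

View pics/w8_c205_110.png

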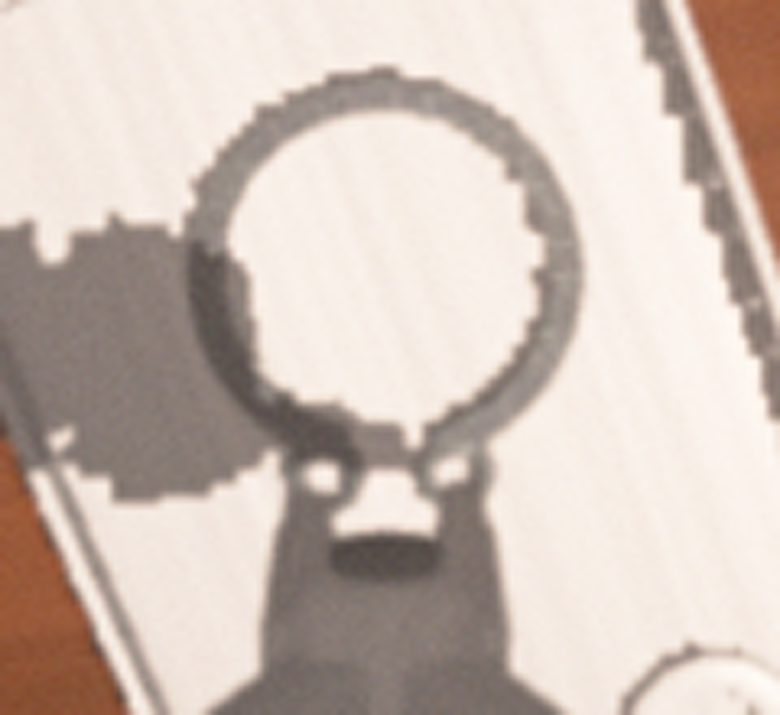

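```bash
sed -i "s/o\['grip_width'\].round(4)/round(o['grip_width'],4)/" m.py; cat >> h.py <<'E'
def chk(tag,ou,ov,s,eyes,h=.006,sp=.0101,off=.111):
    f=np.load(f'pics/{tag}.npz');p,R=f['p'],f['R']
    e=[watz(tag,ou+a/s,ov+b/s,h) for a,b in eyes]; d=e[1]-e[0]
    print('eyes',e[0].round(4),e[1].round(4),np.linalg.norm(d).round(4),np.degrees(np.arctan2(d[1],d[0])).round(2),'mid',((e[0]+e[1])/2).round(4))
    print('tcp',p.round(4),'jaw az',np.degrees(np.arctan2(R[1,2],R[0,2])).round(2),'tilt',R[:2,0].round(4))
    print('tip mid',(p+R@[off,0,0]).round(4))
    for q in (-1,1):
        for of in [(off,0,q*sp),(off-.004,.0035,q*sp)]:
            u,v=wproj(tag,p+R@of); print(of,(round((u-ou)*s,1),round((v-ov)*s,1)))
E
python3 - <<'E'
from h import *
chk('w8',205,110,6.5,[(324,473),(452,468)])
E
```

```text
eyes [ 0.4698 -0.3331  0.006 ] [ 0.4715 -0.3146  0.006 ] 0.0186 84.88 mid [ 0.4707 -0.3239  0.006 ]
tcp [ 0.4728 -0.3229  0.1337] jaw az 82.36 tilt [-0.0105 -0.0082]
tip mid [ 0.4717 -0.3238  0.0227]
(0.111, 0, -0.0101) (np.float64(314.7), np.float64(510.0))
(0.107, 0.0035, -0.0101) (np.float64(313.5), np.float64(494.0))
(0.111, 0, 0.0101) (np.float64(462.0), np.float64(510.1))
(0.107, 0.0035, 0.0101) (np.float64(463.5), np.float64(494.1))
```

Call:
step_arm --series '[{"x":-0.08,"y":0,"z":-0.5,"twist":0.5,"jaw":5.65},{"x":-0.08,"y":0,"z":-1.0,"twist":0.5,"jaw":5.65},{"x":-0.08,"y":0,"z":-1.3,"twist":0.5,"jaw":5.65},{"x":-0.08,"y":0,"z":-1.3,"twist":0.5,"jaw":5.65},{"x":-0.08,"y":0,"z":-1.3,"twist":0.5,"jaw":5.65}]'

```text
clock: 7.17
eef_pos: [0.4721, -0.3231, 0.1208]
tool_rot: [-0.468, 0.535, 0.468, 0.526]
ft_force: [-0.1, -0.3, -1.3]
grip_width: 0.0564
```

```bash
python3 m.py w9; python3 -c "
from h import *
crop('w9',215,130,315,210,7.5)
snap('side','s9');crop('s9',235,280,365,384,6)"
```

```text
7.2167 [ 0.4723 -0.3232  0.1211] jawaz 82.84 tilt [-0.0098 -0.0087] [-0.16 -0.31 -1.16] [ 0.033 -0.059  0.034] 0.0571
tips [[0.4699, -0.3342, 0.0102], [0.4724, -0.3142, 0.01]]
```

View pics/w9_c215_130.png

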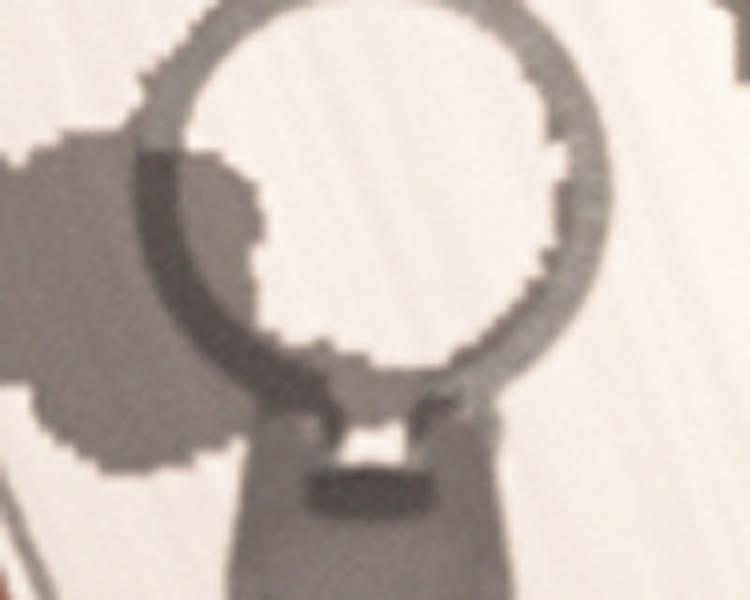

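View pics/s9_c235_280.png

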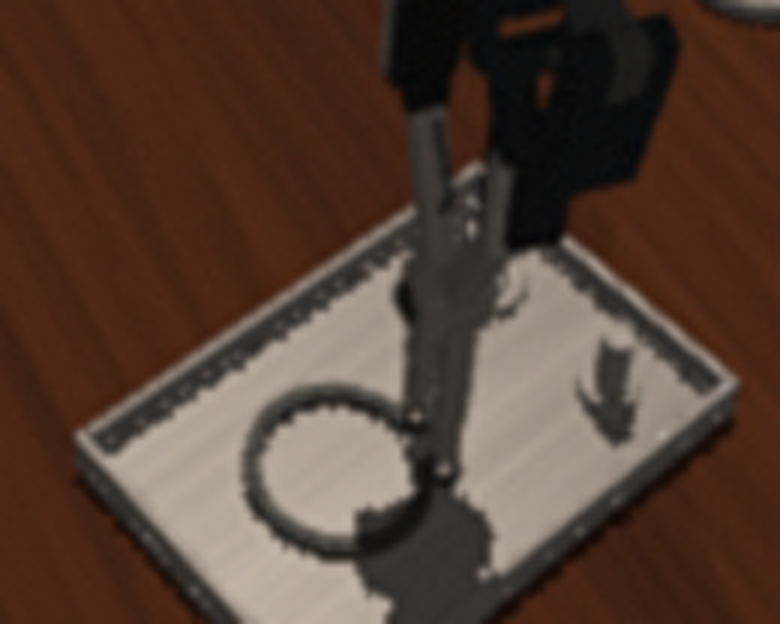

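Call:
step_arm --series '[{"x":-0.04,"y":0,"z":-0.2,"twist":0,"jaw":5.7},{"x":-0.04,"y":0,"z":-0.4,"twist":0,"jaw":5.7},{"x":-0.04,"y":0,"z":-0.4,"twist":0,"jaw":5.7}]'

```text
clock: 7.52
eef_pos: [0.4719, -0.3232, 0.1169]
tool_rot: [-0.468, 0.535, 0.468, 0.526]
ft_force: [0.5, 0.2, -1.1]
grip_width: 0.0572
```

Call:
step_arm --series '[{"x":0,"y":0,"z":-0.15,"twist":0,"jaw":5.7},{"x":0,"y":0,"z":-0.2,"twist":0,"jaw":5.7},{"x":0,"y":0,"z":-0.2,"twist":0,"jaw":5.7}]'

```text
clock: 7.77
eef_pos: [0.4718, -0.3231, 0.1147]
tool_rot: [-0.468, 0.535, 0.468, 0.526]
ft_force: [0.2, 0.9, -1.5]
grip_width: 0.0572
```

```bash
python3 m.py w10; python3 -c "
from h import *
crop('w10',215,130,315,210,7.5)
snap('side','s10');crop('s10',235,280,365,384,6)"
```

```text
7.8167 [ 0.4718 -0.3231  0.1148] jawaz 82.85 tilt [-0.01   -0.0086] [-0.61  0.61 -2.57] [ 0.019 -0.016 -0.022] 0.057
tips [[0.4694, -0.3341, 0.0039], [0.4719, -0.3141, 0.0037]]
```

View pics/w10_c215_130.png

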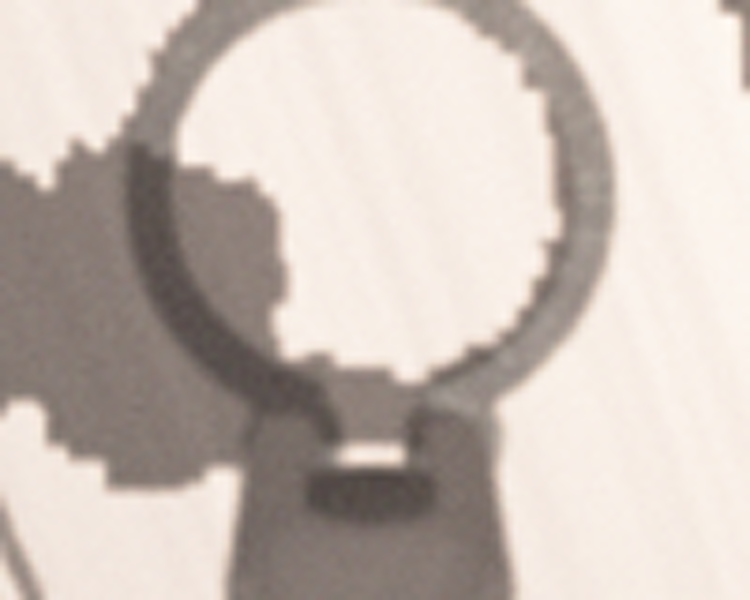

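View pics/s10_c235_280.png

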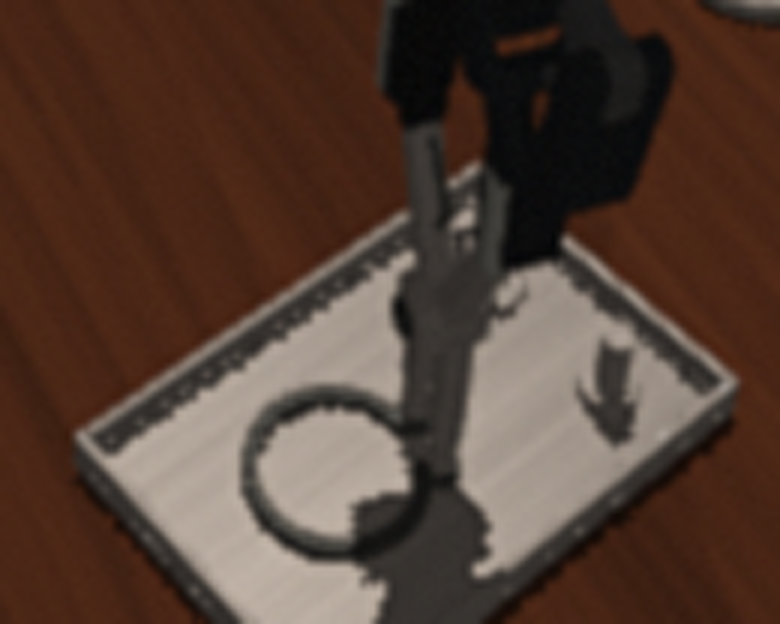

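Call:
step_arm --series '[{"x":0,"y":0,"z":0.05,"twist":0,"jaw":5.5},{"x":0,"y":0,"z":0.1,"twist":0,"jaw":5.2},{"x":0,"y":0,"z":0.12,"twist":0,"jaw":5.0},{"x":0,"y":0,"z":0.13,"twist":0,"jaw":4.8},{"x":0,"y":0,"z":0.13,"twist":0,"jaw":4.8}]'

```text
clock: 8.28
eef_pos: [0.4722, -0.3238, 0.1168]
tool_rot: [-0.468, 0.535, 0.467, 0.526]
ft_force: [0.5, -2.0, 1.1]
grip_width: 0.0486
```

```bash
python3 m.py w11; python3 -c "
from h import *
crop('w11',215,130,315,210,7.5)"
```

```text
8.3333 [ 0.4722 -0.3238  0.1168] jawaz 82.83 tilt [-0.0088 -0.0101] [-0.01 -1.93  1.58] [-0.352  0.11  -0.001] 0.0482
tips [[0.47, -0.3349, 0.0059], [0.4725, -0.3149, 0.0057]]
```

View pics/w11_c215_130.png

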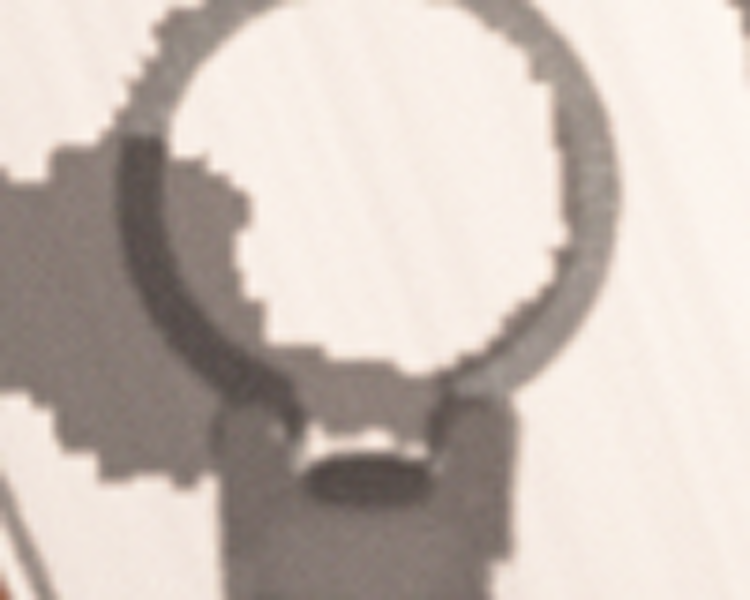

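Call:
step_arm --series '[{"x":0,"y":0,"z":0.03,"twist":0,"jaw":4.6},{"x":0,"y":0,"z":0.06,"twist":0,"jaw":4.3},{"x":0,"y":0,"z":0.06,"twist":0,"jaw":4.2},{"x":0,"y":0,"z":0.3,"twist":0,"jaw":4.2},{"x":0,"y":0,"z":0.8,"twist":0,"jaw":4.2},{"x":0,"y":0,"z":1.6,"twist":0,"jaw":4.2},{"x":0,"y":0,"z":2.6,"twist":0,"jaw":4.2},{"x":0,"y":0,"z":3.6,"twist":0,"jaw":4.2},{"x":0,"y":0,"z":3.6,"twist":0,"jaw":4.2}]'

```text
clock: 9.08
eef_pos: [0.4737, -0.3246, 0.1558]
tool_rot: [-0.47, 0.534, 0.466, 0.526]
ft_force: [0.2, -0.9, -1.6]
grip_width: 0.0424
```

```bash
python3 m.py w12; python3 -c "
from h import *
crop('w12',205,120,325,220,6.5)
snap('side','s12');crop('s12',235,260,365,364,6)"
```

```text
9.1333 [ 0.4733 -0.3244  0.1548] jawaz 82.84 tilt [-0.0055 -0.012 ] [-0.05 -1.   -2.22] [-0.009 -0.081 -0.054] 0.0424
tips [[0.4715, -0.3358, 0.0439], [0.474, -0.3158, 0.0437]]
```

View pics/w12_c205_120.png

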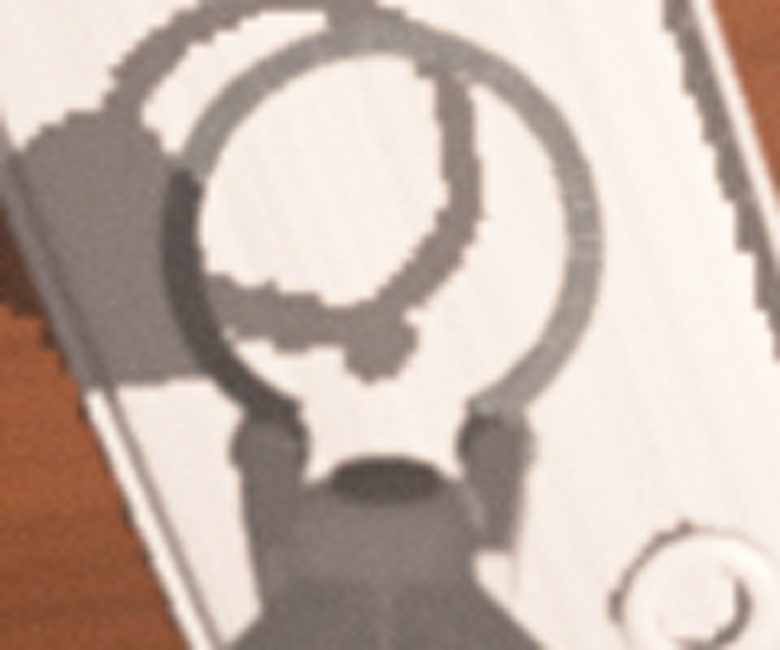

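View pics/s12_c235_260.png

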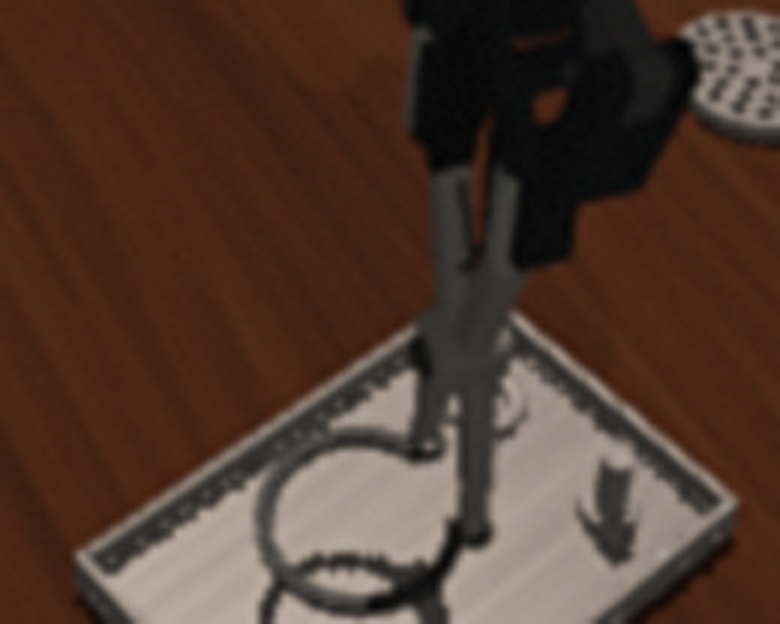

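```bash
python3 -c "
from h import *
crop('scene0',200,190,280,255,9)
crop('w5',45,195,145,310,6)
crop('w6',230,190,340,320,6)"
```

```text
(no output)
```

View pics/scene0_c200_190.png

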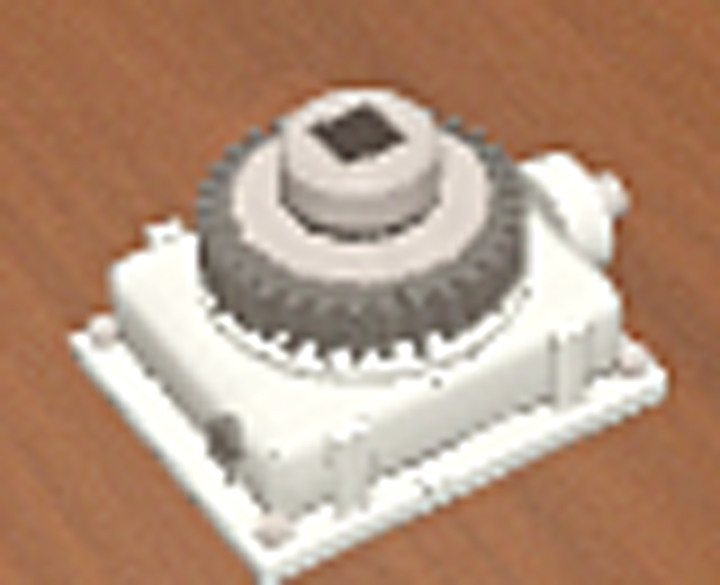

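View pics/w5_c45_195.png

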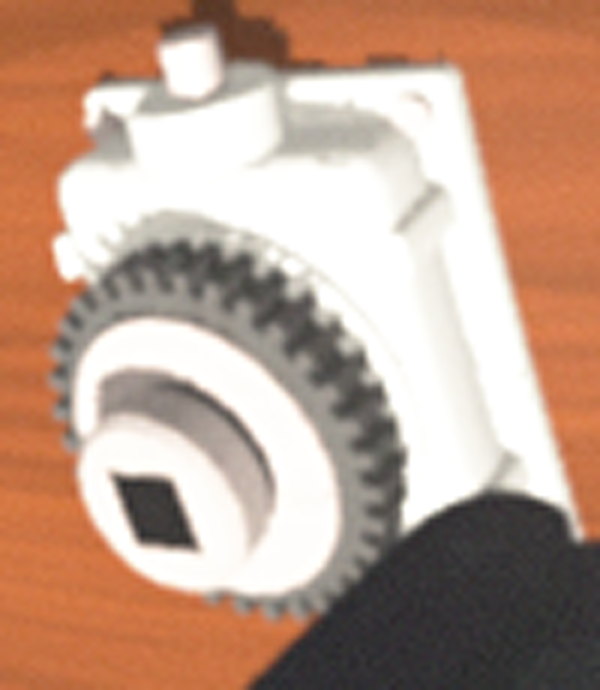

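View pics/w6_c230_190.png

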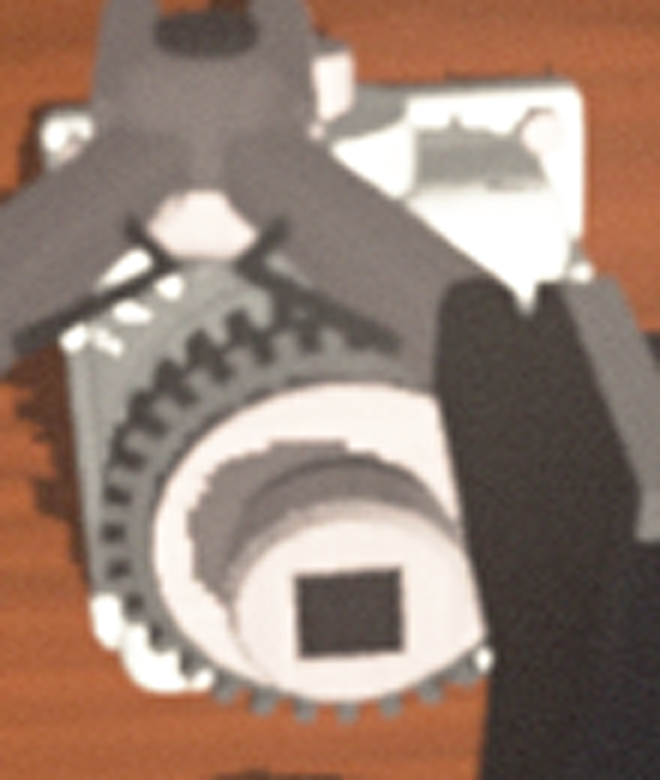

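```bash
python3 - <<'E'
from h import *
def fixed(n,u,v):
    i=bot.camera_info(n);K=np.array(i['camera_matrix']);R=np.array(i['R']);t=np.array(i['t']);r=R.T@np.linalg.inv(K)@[u,v,1];return -R.T@t,r/np.linalg.norm(r)
L={'scene':fixed('scene',200+357/9,190+132/9),'side':fixed('side',235+307/6.5,165+210/6.5),'w5':wray('w5',45+157/6,195+512/6)[:2],'w6':wray('w6',230+351/6,190+612/6)[:2]}
def solve(ks):
    A=0;b=0
    for k in ks:
        o,r=L[k];P=np.eye(3)-np.outer(r,r);A=A+P;b=b+P@o
    X=np.linalg.solve(A,b);return X,[round(float(np.linalg.norm((np.eye(3)-np.outer(L[k][1],L[k][1]))@(X-L[k][0]))),4) for k in ks]
for ks in (['scene','side'],['w5','w6'],['scene','side','w5','w6'],['scene','w6'],['side','w6'],['scene','side','w6']): print(ks,solve(ks))
d=np.load('pics/scene0.npy');print([world('scene',d,*q).round(4) for q in [(234,203),(245,203),(239,208),(233,218),(247,219)]])
d=np.load('pics/side0.npy');print([world('side',d,*q).round(4) for q in [(275,198),(290,197),(283,203)]])
E
```

```text
['scene', 'side'] (array([0.60743276, 0.02217055, 0.10061914]), [0.0, 0.0])
['w5', 'w6'] (array([0.60813127, 0.02133345, 0.10012033]), [0.0003, 0.0003])
['scene', 'side', 'w5', 'w6'] (array([0.60750466, 0.02180781, 0.10068944]), [0.0003, 0.0003, 0.0005, 0.0005])
['scene', 'w6'] (array([0.60733438, 0.02150472, 0.10030478]), [0.0003, 0.0003])
['side', 'w6'] (array([0.60687898, 0.02125007, 0.10128316]), [0.0, 0.0])
['scene', 'side', 'w6'] (array([0.60729908, 0.02169423, 0.10061398]), [0.0003, 0.0003, 0.0004])
[array([0.6177, 0.009 , 0.1021]), array([0.5916, 0.0242, 0.101 ]), array([0.6159, 0.0331, 0.1001]), array([0.6386, 0.0384, 0.0788]), array([0.608 , 0.061 , 0.0774])]
[array([0.5887, 0.0249, 0.1019]), array([0.6246, 0.0139, 0.1019]), array([0.5981, 0.0012, 0.099 ])]
```

Call:
step_arm --series '[{"x":0,"y":0,"z":2,"twist":0,"jaw":4.2},{"x":0,"y":0,"z":5,"twist":0,"jaw":4.2},{"x":0,"y":0,"z":8,"twist":0,"jaw":4.2},{"x":1,"y":2,"z":10.5,"twist":0,"jaw":4.2},{"x":2.5,"y":5,"z":12,"twist":0,"jaw":4.2},{"x":4,"y":8.5,"z":12,"twist":0,"jaw":4.2},{"x":5.5,"y":12,"z":12,"twist":0,"jaw":4.2},{"x":7,"y":15.5,"z":12,"twist":0,"jaw":4.2},{"x":8.5,"y":18.5,"z":12,"twist":0,"jaw":4.2},{"x":9.5,"y":20.5,"z":12,"twist":0,"jaw":4.2}]'

```text
clock: 10.02
eef_pos: [0.5685, -0.1158, 0.2733]
tool_rot: [-0.469, 0.534, 0.468, 0.525]
ft_force: [0.7, -0.6, -1.3]
grip_width: 0.0423
```

Call:
step_arm --series '[{"x":1,"y":2,"z":0,"twist":0,"jaw":4.2},{"x":2.5,"y":5,"z":0,"twist":0,"jaw":4.2},{"x":4,"y":8,"z":0,"twist":0,"jaw":4.2},{"x":5.5,"y":11,"z":0,"twist":0,"jaw":4.2},{"x":6.5,"y":13.5,"z":0,"twist":0,"jaw":4.2},{"x":6.5,"y":14,"z":0,"twist":0,"jaw":4.0},{"x":6.5,"y":14,"z":0,"twist":0,"jaw":3.8},{"x":6.5,"y":14,"z":0,"twist":0,"jaw":3.65},{"x":6.5,"y":14,"z":0,"twist":0,"jaw":3.6}]'

```text
clock: 10.77
eef_pos: [0.633, 0.0231, 0.2731]
tool_rot: [-0.469, 0.535, 0.467, 0.525]
ft_force: [-0.8, -0.3, -1.3]
grip_width: 0.0364
```

```bash
python3 m.py w13; python3 -c "
from h import *
crop('w13',190,110,330,240,5.5)
snap('scene','c13');crop('c13',190,150,290,260,6)"
```

```text
10.8167 [0.6331 0.0228 0.2733] jawaz 82.89 tilt [-0.0079 -0.0102] [ 0.97  0.04 -2.63] [-0.018 -0.047 -0.018] 0.0363
tips [[0.631, 0.0116, 0.1624], [0.6335, 0.0317, 0.1622]]
```

View pics/w13_c190_110.png

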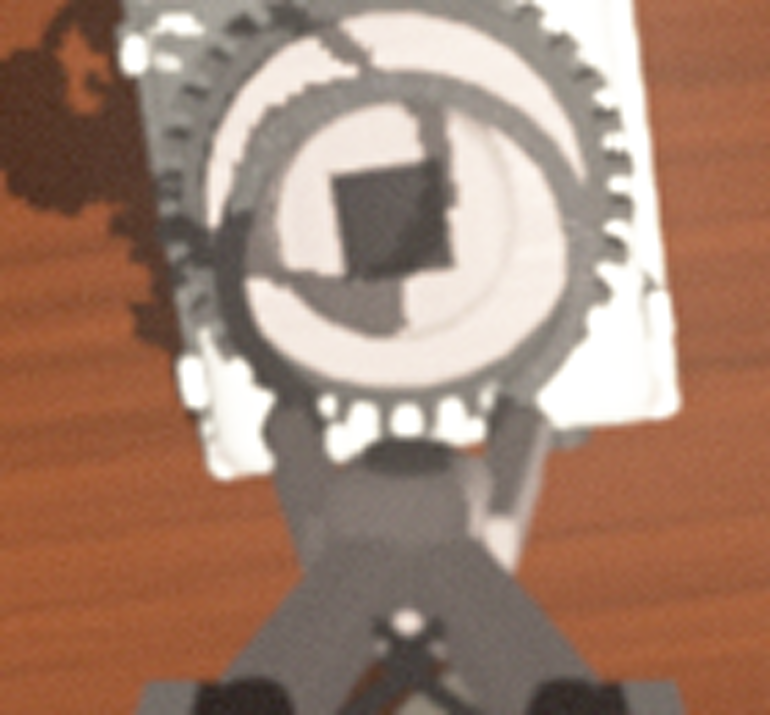

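View pics/c13_c190_150.png

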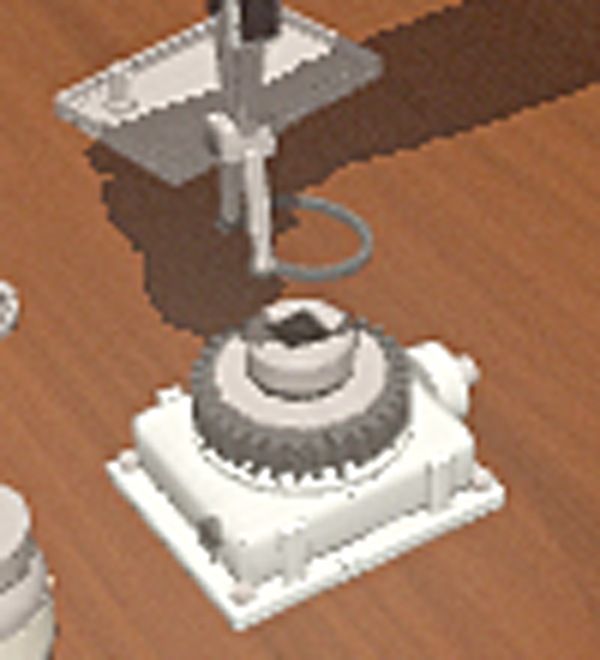

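```bash
python3 - <<'E'
from h import *
f=np.load('pics/w13.npz');p,R=f['p'],f['R'];az=np.arctan2(R[1,2],R[0,2]);ey=np.array([np.cos(az),np.sin(az)]);ex=np.array([ey[1],-ey[0]])
for n,c in dict(back=(388,86),bl=(300,125),br=(490,120),l=(233,230),r=(578,230),l2=(240,290),r2=(570,290),ll=(285,375),lr=(525,370),jl=(290,405),jr=(515,405)).items():
    X=wdep('w13',190+c[0]/5.5,110+c[1]/5.5); q=X[:2]-p[:2]; print(n,X.round(4),'rel ex,ey,z',(q@ex).round(4),(q@ey).round(4),(X[2]-p[2]).round(4))
print('hub pix',[(np.array(wproj('w13',[.6075,.0217,.1006]))-[190,110])*5.5])
E
```

```text
back [0.5771 0.0248 0.1518] rel ex,ey,z -0.0557 -0.0051 -0.1212
bl [0.5815 0.01   0.1529] rel ex,ey,z -0.0495 -0.0193 -0.1201
br [0.5845 0.0404 0.1521] rel ex,ey,z -0.0503 0.0113 -0.121
l [0.5563 0.0335 0.4156] rel ex,ey,z -0.0774 0.0009 0.1426
r [0.6037 0.0526 0.1544] rel ex,ey,z -0.0327 0.0257 -0.1187
l2 [ 0.6064 -0.0029  0.1573] rel ex,ey,z -0.0232 -0.029 -0.1158
r2 [0.6128 0.0501 0.1574] rel ex,ey,z -0.0234 0.0243 -0.1157
ll [0.6207 0.0027 0.1604] rel ex,ey,z -0.0098 -0.0217 -0.1126
lr [0.6255 0.0415 0.1567] rel ex,ey,z -0.0098 0.0173 -0.1164
jl [0.6259 0.0028 0.16  ] rel ex,ey,z -0.0046 -0.021 -0.1131
jr [0.6305 0.0392 0.1591] rel ex,ey,z -0.0045 0.0157 -0.1139
hub pix [array([397.57940557, 220.35891166])]
```

```bash
python3 -c "
from h import *
crop('w13',224,118,304,193,9.5)"
```

```text
(no output)
```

View pics/w13_c224_118.png

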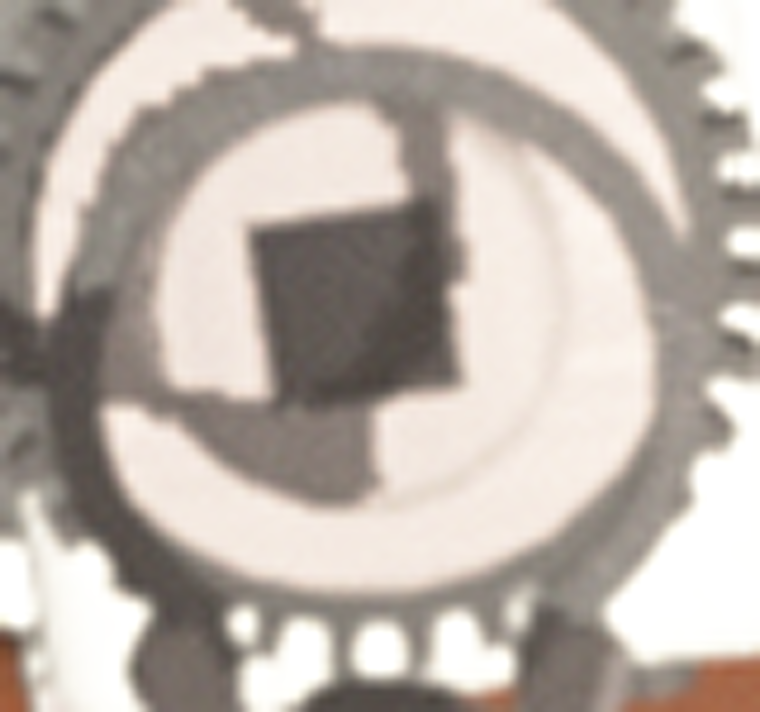

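```bash
python3 - <<'E'
from h import *
from scipy.optimize import least_squares
f=np.load('pics/w13.npz');p,R=f['p'],f['R'];az=np.arctan2(R[1,2],R[0,2]);ey=np.array([np.cos(az),np.sin(az)]);ex=np.array([ey[1],-ey[0]])
def onpl(c,a=-.1123,b=.16):  # top-surface z rel = a+b*ex
    o,r,_,_=wray('w13',224+c[0]/9.5,118+c[1]/9.5); 
    n=np.array([-b*ex[0],-b*ex[1],1.]); q=p+[0,0,a]; s=n@(q-o)/(n@r); X=o+r*s-p
    return X[:2]@ex,X[:2]@ey
pi=[(97,400),(105,450),(125,510),(655,370),(640,450),(655,310),(620,235),(580,175),(520,135),(340,100),(440,108)]
for c in pi: print(c,np.round(onpl(c),4))
P=np.array([onpl(c) for c in pi]); s=least_squares(lambda v:np.hypot(*(P-v[:2]).T)-v[2],[-.028,0,.026]);print(s.x.round(4),(s.fun*1e3).round(2))
po=[(50,370),(60,460),(370,46),(500,70),(600,125),(690,240)]
P=np.array([onpl(c) for c in po]); s=least_squares(lambda v:np.hypot(*(P-v[:2]).T)-v[2],[-.028,0,.031]);print('outer',s.x.round(4),(s.fun*1e3).round(2))
print('eyes',onpl((190,610)),onpl((575,610)))
print('hub rel',(np.array([.6075,.0217])-p[:2])@ex,(np.array([.6075,.0217])-p[:2])@ey, watz('w13',224+355/9.5,118+305/9.5,.1006))
E
```

```text
(97, 400) [-0.0255 -0.0285]
(105, 450) [-0.0208 -0.0278]
(125, 510) [-0.0152 -0.026 ]
(655, 370) [-0.0284  0.0237]
(640, 450) [-0.021   0.0224]
(655, 310) [-0.0339  0.0236]
(620, 235) [-0.0408  0.0203]
(580, 175) [-0.0463  0.0166]
(520, 135) [-0.05    0.0109]
(340, 100) [-0.0531 -0.0058]
(440, 108) [-0.0524  0.0035]
[-0.0273 -0.0024  0.0262] [-0.03  0.    0.25 -0.15 -0.7   0.6   0.15  0.57  0.02 -0.22 -0.49]
outer [-0.0266 -0.0015  0.0315] [ 0.1  -0.11  0.15 -0.23 -0.    0.09]
eyes (np.float64(-0.005884642354107404), np.float64(-0.01986070804368839)) (np.float64(-0.006024635798766426), np.float64(0.016397244394255647))
hub rel -0.02516341193788844 -0.004487143891826545 [0.60742396 0.02071786 0.1006    ]
```

Call:
step_arm --series '[{"x":0.15,"y":-0.3,"z":-0.5,"twist":0,"jaw":3.6},{"x":0.15,"y":-0.3,"z":-1.5,"twist":0,"jaw":3.6},{"x":0.15,"y":-0.3,"z":-2.8,"twist":0,"jaw":3.6},{"x":0.15,"y":-0.3,"z":-3.8,"twist":0,"jaw":3.6},{"x":0.15,"y":-0.3,"z":-4.1,"twist":0,"jaw":3.6},{"x":0.15,"y":-0.3,"z":-4.1,"twist":0,"jaw":3.6},{"x":0.15,"y":-0.3,"z":-4.1,"twist":0,"jaw":3.6}]'

```text
clock: 11.45
eef_pos: [0.6346, 0.0193, 0.2326]
tool_rot: [-0.469, 0.535, 0.467, 0.526]
ft_force: [0.7, 0.2, -1.7]
grip_width: 0.0363
```

```bash
python3 m.py w14; python3 -c "
from h import *
crop('w14',224,118,304,193,9.5)
snap('side','s14');crop('s14',235,120,335,240,5);snap('scene','c14');crop('c14',190,150,290,260,6)"
```

```text
11.5 [0.635  0.0195 0.2331] jawaz 82.86 tilt [-0.0066 -0.0101] [-0.23 -0.01 -0.45] [ 0.024 -0.022  0.014] 0.0366
tips [[0.633, 0.0083, 0.1222], [0.6355, 0.0284, 0.122]]
```

View pics/w14_c224_118.png

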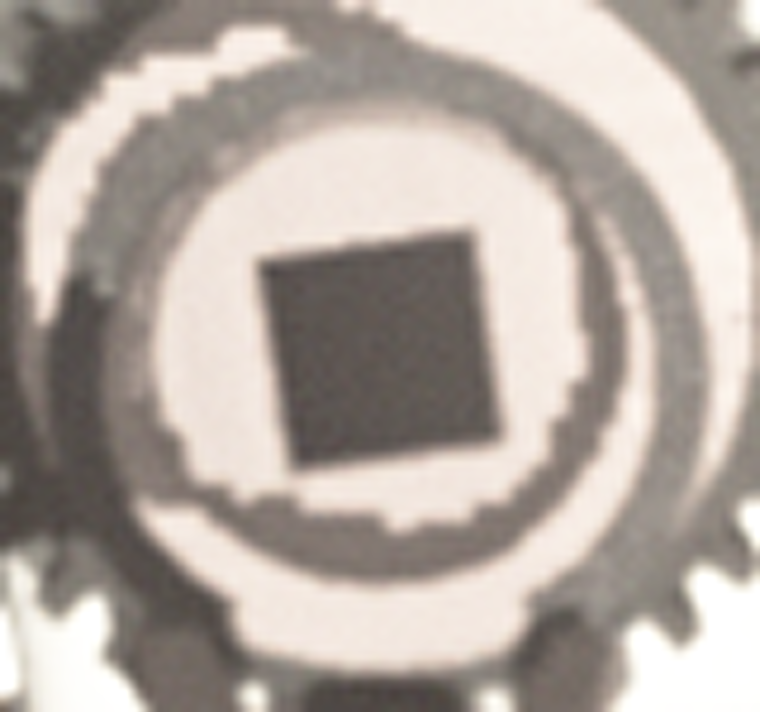

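View pics/s14_c235_120.png

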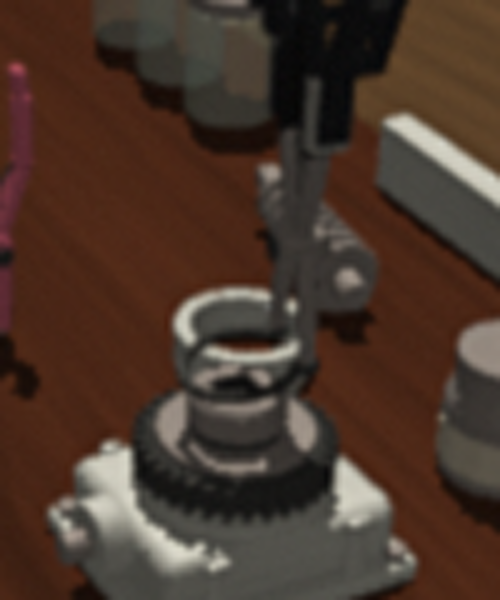

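View pics/c14_c190_150.png

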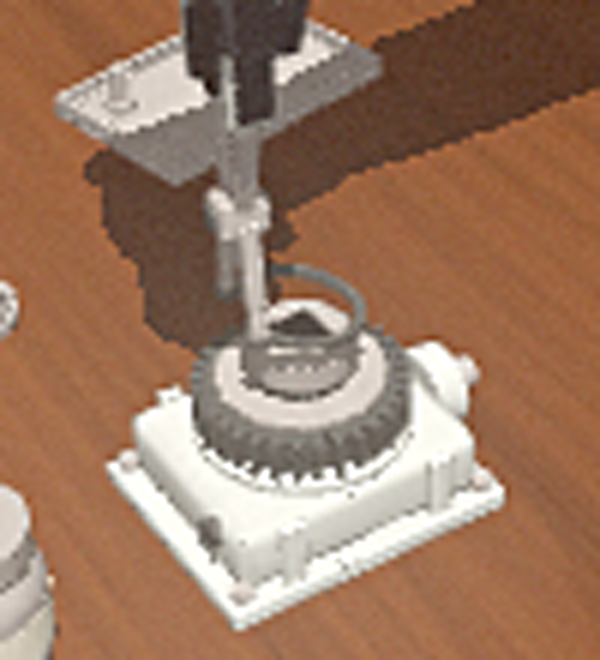

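```bash
python3 - <<'E'
from h import *
f=np.load('pics/w14.npz');p,R=f['p'],f['R'];az=np.arctan2(R[1,2],R[0,2]);ey=np.array([np.cos(az),np.sin(az)]);ex=np.array([ey[1],-ey[0]])
H=watz('w14',224+380.5/9.5,118+351/9.5,.1006); print(H)
for h in (H[:2],np.array([.6075,.0215])): print('hub rel',(h-p[:2])@ex,(h-p[:2])@ey)
# predicted position of ring centre & circles in the picture
def pr(X): return ((np.array(wproj('w14',X))-[224,118])*9.5).round(0)
for t in np.arange(0,360,45):
    a=np.radians(t); X=np.r_[H[:2]+.0225*(np.cos(a)*ex+np.sin(a)*ey),.1006]
    q=np.array([-.0273+.0262*np.cos(a),-.0024+.0262*np.sin(a)]); Y=np.r_[p[:2]+q[0]*ex+q[1]*ey,p[2]-.1123+.16*q[0]]
    print(t,pr(X),pr(Y))
E
```

```text
[0.60740781 0.0206283  0.1006    ]
hub rel -0.027165067880750425 -0.0020994145857780836
hub rel -0.027182148655014834 -0.0012230242861914322
0 [380. 571.] [375. 661.]
45 [540. 508.] [572. 580.]
90 [608. 352.] [656. 381.]
135 [544. 192.] [575. 180.]
180 [381. 124.] [376.  95.]
225 [218. 191.] [177. 179.]
270 [153. 351.] [ 96. 379.]
315 [221. 507.] [178. 578.]
```

Call:
step_arm --series '[{"x":0,"y":0,"z":-0.4,"twist":0,"jaw":3.6},{"x":0,"y":0,"z":-0.8,"twist":0,"jaw":3.6},{"x":0,"y":0,"z":-1.2,"twist":0,"jaw":3.6},{"x":0,"y":0,"z":-1.5,"twist":0,"jaw":3.6},{"x":0,"y":0,"z":-1.5,"twist":0,"jaw":3.6}]'

```text
clock: 12.02
eef_pos: [0.6345, 0.0197, 0.2171]
tool_rot: [-0.469, 0.535, 0.467, 0.526]
ft_force: [-0.5, 0.7, -3.0]
grip_width: 0.0363
```

```bash
python3 m.py w15; python3 -c "
from h import *
crop('w15',224,118,304,193,9.5)"
```

```text
12.0667 [0.6347 0.0197 0.2176] jawaz 82.88 tilt [-0.0075 -0.0101] [ 0.1   0.51 -1.96] [-0.024 -0.034  0.03 ] 0.0366
tips [[0.6326, 0.0086, 0.1067], [0.6351, 0.0286, 0.1065]]
```

View pics/w15_c224_118.png

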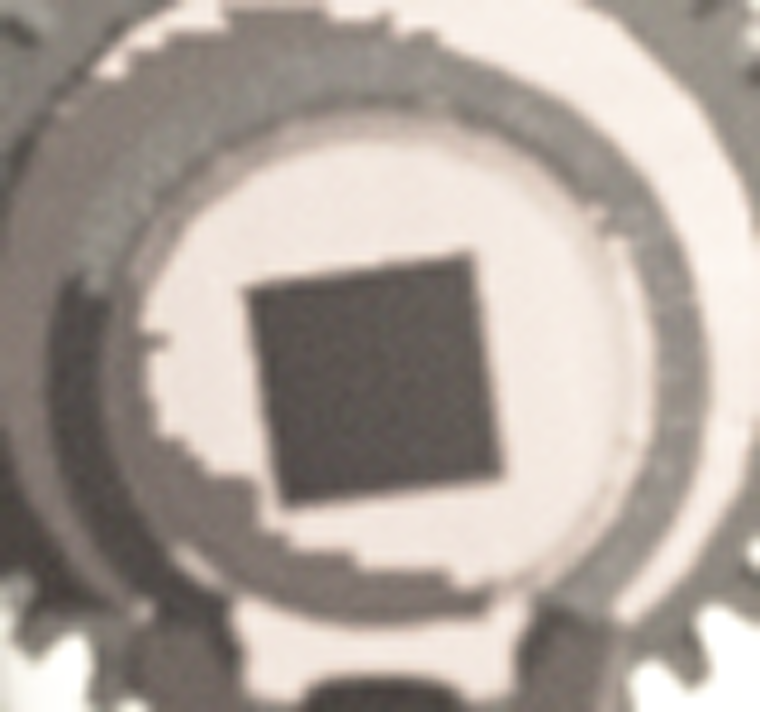

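Call:
step_arm --series '[{"x":0,"y":0,"z":-0.3,"twist":0,"jaw":3.6},{"x":0,"y":0,"z":-0.6,"twist":0,"jaw":3.6},{"x":0,"y":0,"z":-0.9,"twist":0,"jaw":3.6},{"x":0,"y":0,"z":-0.9,"twist":0,"jaw":3.6}]'

```text
clock: 12.4
eef_pos: [0.6343, 0.0197, 0.2076]
tool_rot: [-0.469, 0.535, 0.467, 0.525]
ft_force: [0.1, -1.4, -2.0]
grip_width: 0.0366
```

```bash
python3 m.py w16; python3 -c "
from h import *
crop('w16',224,118,304,193,9.5);snap('side','s16');crop('s16',260,150,320,240,8)"
```

```text
12.45 [0.6344 0.0197 0.208 ] jawaz 82.88 tilt [-0.0085 -0.0102] [ 0.14  0.61 -1.19] [ 0.028 -0.009  0.003] 0.0364
tips [[0.6322, 0.0085, 0.0971], [0.6347, 0.0286, 0.0969]]
```

View pics/w16_c224_118.png

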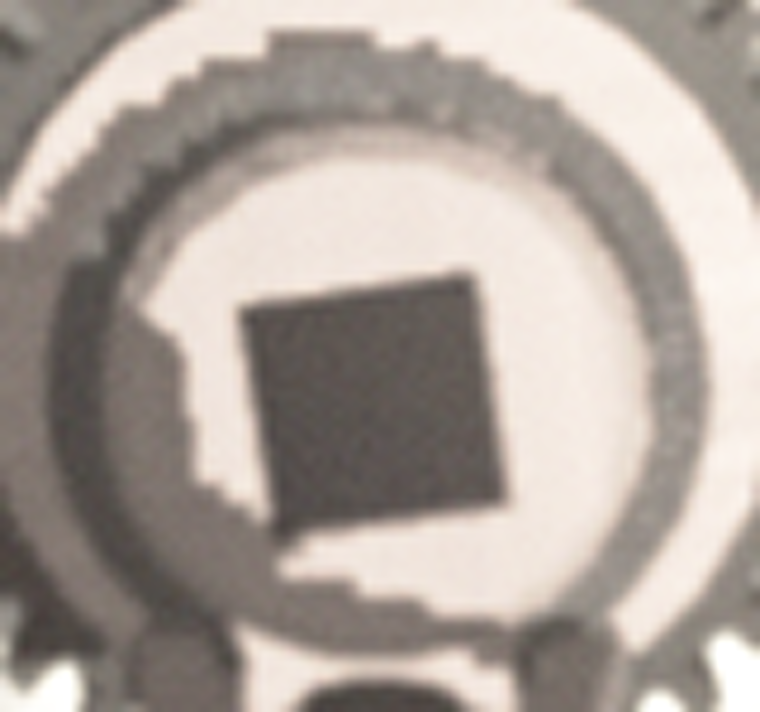

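View pics/s16_c260_150.png

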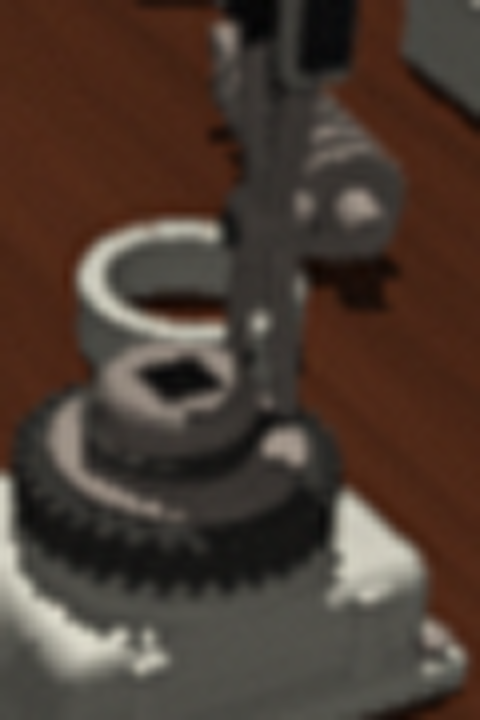

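Call:
step_arm --series '[{"x":0,"y":0,"z":-0.15,"twist":0,"jaw":3.6},{"x":0,"y":0,"z":-0.3,"twist":0,"jaw":3.6},{"x":0,"y":0,"z":-0.4,"twist":0,"jaw":3.6}]'

```text
clock: 12.75
eef_pos: [0.6346, 0.0197, 0.2042]
tool_rot: [-0.469, 0.535, 0.467, 0.526]
ft_force: [0.4, 0.3, -1.7]
grip_width: 0.0363
```

Call:
step_arm --series '[{"x":0,"y":0,"z":-0.1,"twist":0,"jaw":3.6},{"x":0,"y":0,"z":-0.2,"twist":0,"jaw":3.6},{"x":0,"y":0,"z":-0.2,"twist":0,"jaw":3.6}]'

```text
clock: 13.0
eef_pos: [0.6345, 0.0197, 0.2019]
tool_rot: [-0.469, 0.535, 0.467, 0.526]
ft_force: [-0.7, -0.9, -0.8]
grip_width: 0.0362
```

```bash
python3 m.py w17; python3 -c "
from h import *
crop('w17',224,118,304,193,9.5);snap('side','s17');crop('s17',260,150,320,240,8)"
```

```text
13.05 [0.6345 0.0197 0.2021] jawaz 82.88 tilt [-0.0081 -0.0102] [ 0.86  0.   -1.81] [-0.007 -0.014  0.034] 0.0361
tips [[0.6324, 0.0085, 0.0912], [0.6349, 0.0286, 0.091]]
```

View pics/w17_c224_118.png

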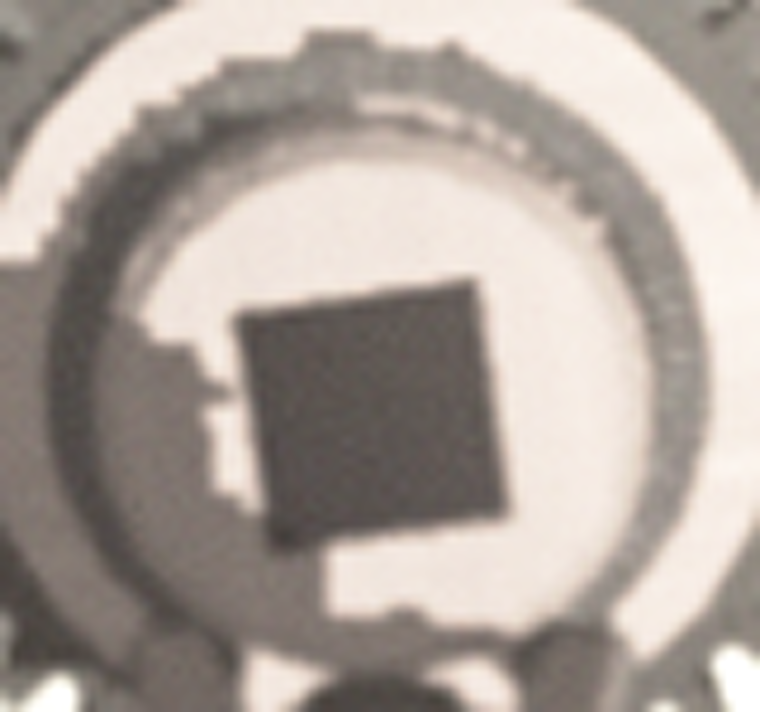

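Call:
step_arm --series '[{"x":0,"y":0,"z":-0.1,"twist":0,"jaw":3.6},{"x":0,"y":0,"z":-0.2,"twist":0,"jaw":3.6},{"x":0,"y":0,"z":-0.2,"twist":0,"jaw":3.6}]'

```text
clock: 13.35
eef_pos: [0.6345, 0.0197, 0.2]
tool_rot: [-0.469, 0.535, 0.467, 0.526]
ft_force: [0.1, 0.2, -1.2]
grip_width: 0.0366
```

Call:
step_arm --series '[{"x":0,"y":0,"z":-0.1,"twist":0,"jaw":3.6},{"x":0,"y":0,"z":-0.2,"twist":0,"jaw":3.6},{"x":0,"y":0,"z":-0.2,"twist":0,"jaw":3.6}]'

```text
clock: 13.6
eef_pos: [0.6344, 0.0197, 0.1977]
tool_rot: [-0.469, 0.535, 0.467, 0.525]
ft_force: [-0.1, -0.5, -2.1]
grip_width: 0.0366
```

```bash
python3 m.py w18; python3 -c "
from h import *
crop('w18',224,118,304,193,9.5);snap('side','s18');crop('s18',260,150,320,240,8)"
```

```text
13.65 [0.6344 0.0197 0.1978] jawaz 82.87 tilt [-0.0085 -0.0102] [-0.59  0.45 -1.62] [ 0.023 -0.024  0.017] 0.0366
tips [[0.6322, 0.0085, 0.0869], [0.6347, 0.0286, 0.0867]]
```

View pics/w18_c224_118.png

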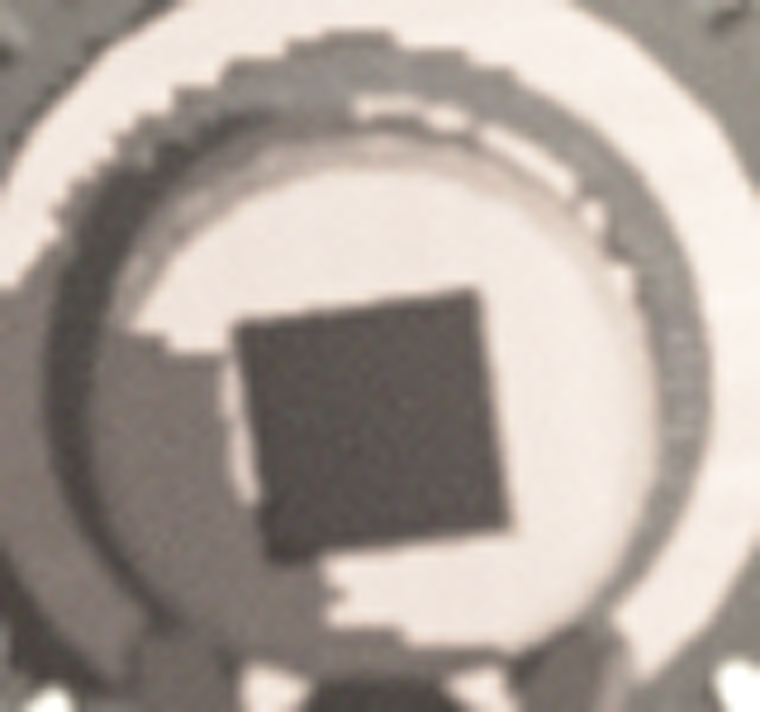

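View pics/s18_c260_150.png

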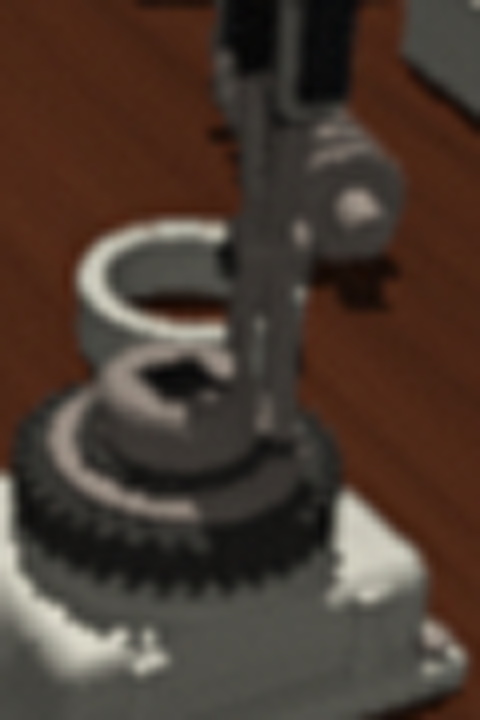

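Call:
step_arm --series '[{"x":0,"y":0,"z":-0.1,"twist":0,"jaw":3.6},{"x":0,"y":0,"z":-0.2,"twist":0,"jaw":3.6},{"x":0,"y":0,"z":-0.2,"twist":0,"jaw":3.6}]'

```text
clock: 13.95
eef_pos: [0.6343, 0.0197, 0.1956]
tool_rot: [-0.469, 0.535, 0.467, 0.525]
ft_force: [0.0, 0.0, -1.9]
grip_width: 0.0366
```

Call:
step_arm --series '[{"x":0,"y":0,"z":-0.1,"twist":0,"jaw":3.6},{"x":0,"y":0,"z":-0.2,"twist":0,"jaw":3.6},{"x":0,"y":0,"z":-0.2,"twist":0,"jaw":3.6}]'

```text
clock: 14.2
eef_pos: [0.6348, 0.0196, 0.1943]
tool_rot: [-0.469, 0.534, 0.467, 0.526]
ft_force: [-0.2, -0.1, 0.9]
grip_width: 0.0363
```

```bash
python3 m.py w19; python3 -c "
from h import *
crop('w19',224,118,304,193,9.5);snap('scene','c19');crop('c19',210,170,270,240,9)"
```

```text
14.25 [0.6347 0.0196 0.1943] jawaz 82.87 tilt [-0.0073 -0.0102] [-0.69 -0.21  2.3 ] [-0.069 -0.061 -0.019] 0.0364
tips [[0.6327, 0.0085, 0.0834], [0.6352, 0.0285, 0.0832]]
```

View pics/w19_c224_118.png

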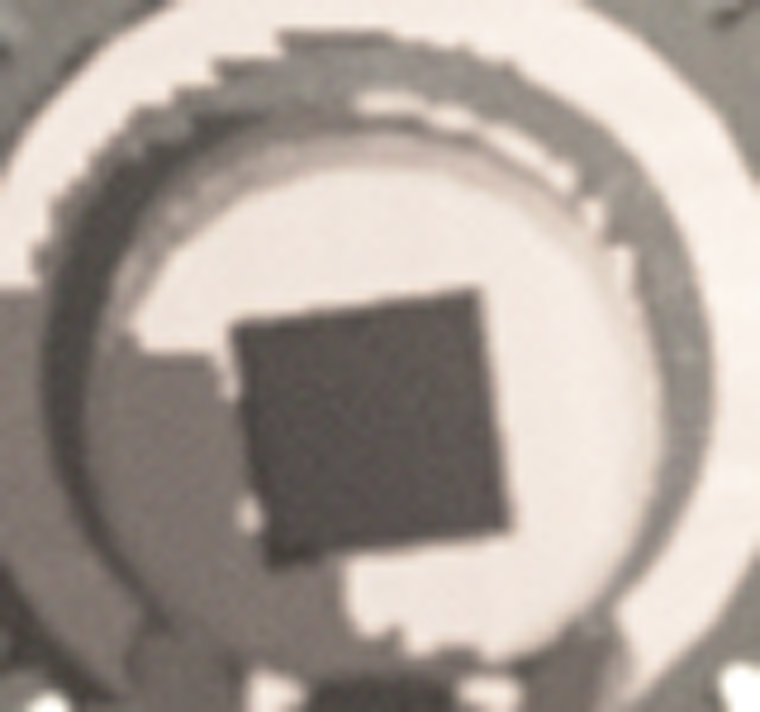

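View pics/c19_c210_170.png

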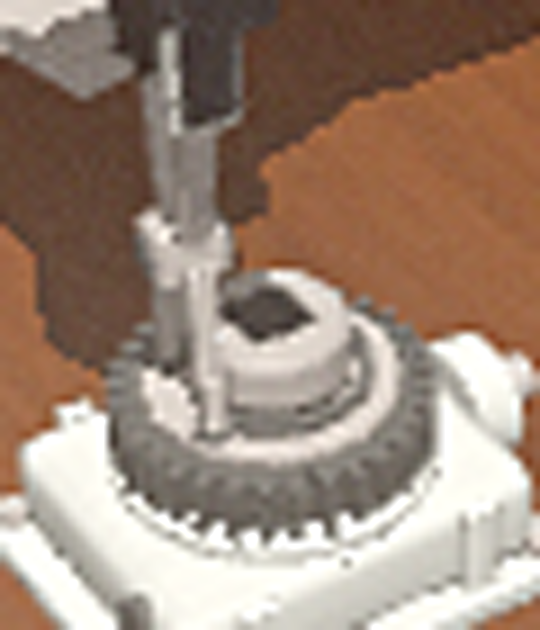

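```bash
python3 - <<'E'
from h import *
for n,c in dict(back=(370,70),br=(560,120),r=(690,400),r2=(660,520),face1=(640,60),face2=(720,500),face3=(150,60),face4=(262,690),face5=(490,690),hubtop=(400,220),hubtop2=(560,400),jawL=(185,650),jawR=(580,640)).items():
    print(n,wdep('w19',224+c[0]/9.5,118+c[1]/9.5).round(4))
d=np.load('pics/c19.npy')
for c in [(205,425),(210,405),(340,395),(180,400),(150,385),(280,440)]: print(c,world('scene',d,210+c[0]/9,170+c[1]/9).round(4))
E
```

```text
back [0.5783 0.0238 0.0823]
br [0.5849 0.0403 0.0819]
r [0.6124 0.0495 0.0799]
r2 [0.6232 0.0455 0.0811]
face1 [0.5806 0.0483 0.0782]
face2 [0.6227 0.0515 0.0783]
face3 [0.5751 0.0039 0.0784]
face4 [0.6358 0.0062 0.0791]
face5 [0.6389 0.0278 0.0779]
hubtop [0.5899 0.0252 0.0999]
hubtop2 [0.6066 0.0368 0.1013]
jawL [6.285e-01 5.000e-04 8.800e-02]
jawR [0.6334 0.0368 0.0829]
(205, 425) [0.641  0.0419 0.0852]
(210, 405) [0.6379 0.04   0.0903]
(340, 395) [0.5972 0.0475 0.081 ]
(180, 400) [0.6375 0.0197 0.0776]
(150, 385) [0.6429 0.0109 0.0798]
(280, 440) [0.6216 0.0527 0.0781]
```

Call:
step_arm --series '[{"x":0,"y":0,"z":-0.08,"twist":0,"jaw":3.6},{"x":0,"y":0,"z":-0.08,"twist":0,"jaw":3.6},{"x":0,"y":0,"z":-0.08,"twist":0,"jaw":3.6}]'

```text
clock: 14.55
eef_pos: [0.635, 0.0196, 0.1942]
tool_rot: [-0.469, 0.534, 0.467, 0.526]
ft_force: [-0.6, -1.1, 3.7]
grip_width: 0.0363
```

```bash
python3 m.py w20; python3 -c "
from h import *
for n,c in dict(back=(370,70),br=(560,120),r=(690,400),r2=(660,520),face1=(640,60),l=(65,400),l2=(85,500),jawL=(185,650),jawL2=(165,640),jawL3=(200,660),jawR=(580,640),jawR2=(560,650)).items():
    print(n,wdep('w20',224+c[0]/9.5,118+c[1]/9.5).round(4))
crop('w20',224,118,304,193,9.5)"
```

```text
14.6 [0.635  0.0196 0.1942] jawaz 82.87 tilt [-0.0061 -0.0103] [-0.19 -0.26  3.43] [-0.053 -0.059  0.04 ] 0.0361
tips [[0.6331, 0.0084, 0.0833], [0.6356, 0.0285, 0.0831]]
back [0.5787 0.0238 0.0818]
br [0.5852 0.0402 0.0823]
r [0.6126 0.0494 0.0808]
r2 [0.6232 0.0454 0.0828]
face1 [0.5811 0.0484 0.077 ]
l [ 0.6054 -0.0079  0.0817]
l2 [ 0.6152 -0.0076  0.081 ]
jawL [6.286e-01 6.000e-04 8.880e-02]
jawL2 [ 0.6278 -0.0013  0.0875]
jawL3 [0.6286 0.0022 0.0927]
jawR [0.6329 0.0367 0.086 ]
jawR2 [0.6329 0.0347 0.0883]
```

View pics/w20_c224_118.png

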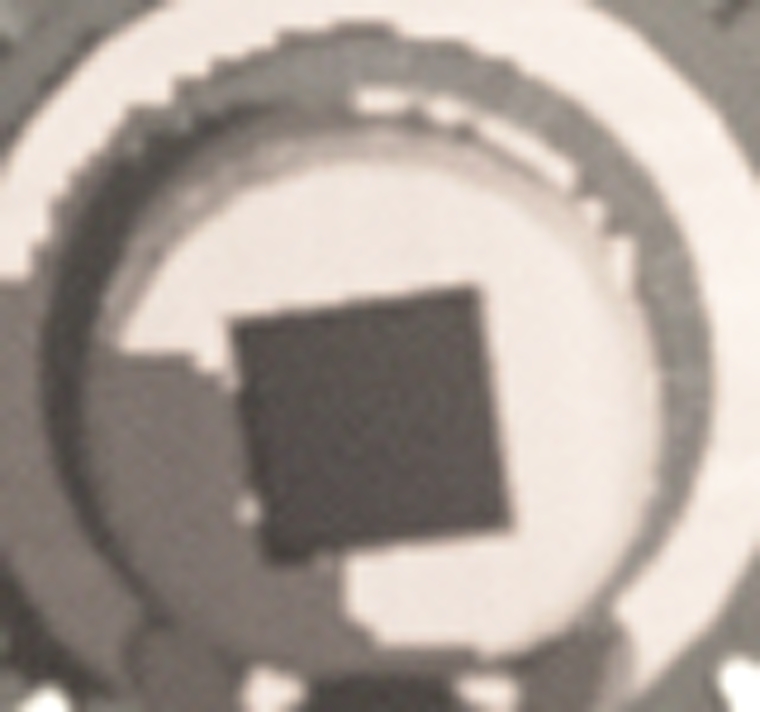

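Call:
step_arm --series '[{"x":0,"y":0,"z":-0.05,"twist":0,"jaw":3.7},{"x":0.03,"y":0,"z":-0.08,"twist":0,"jaw":3.9},{"x":0.06,"y":-0.01,"z":-0.1,"twist":0,"jaw":4.1},{"x":0.1,"y":-0.01,"z":-0.12,"twist":0,"jaw":4.3},{"x":0.12,"y":-0.02,"z":-0.15,"twist":0,"jaw":4.5},{"x":0.12,"y":-0.02,"z":-0.15,"twist":0,"jaw":4.6}]'

```text
clock: 15.1
eef_pos: [0.6362, 0.0194, 0.1924]
tool_rot: [-0.469, 0.534, 0.467, 0.526]
ft_force: [0.4, -0.6, 3.9]
grip_width: 0.046
```

```bash
python3 m.py w21; python3 -c "
from h import *
crop('w21',224,118,304,193,9.5)"
```

```text
15.15 [0.6362 0.0194 0.1925] jawaz 82.87 tilt [-0.0065 -0.0103] [0.25 0.27 2.68] [ 0.018 -0.007  0.02 ] 0.0463
tips [[0.6342, 0.0082, 0.0816], [0.6367, 0.0283, 0.0813]]
```

View pics/w21_c224_118.png

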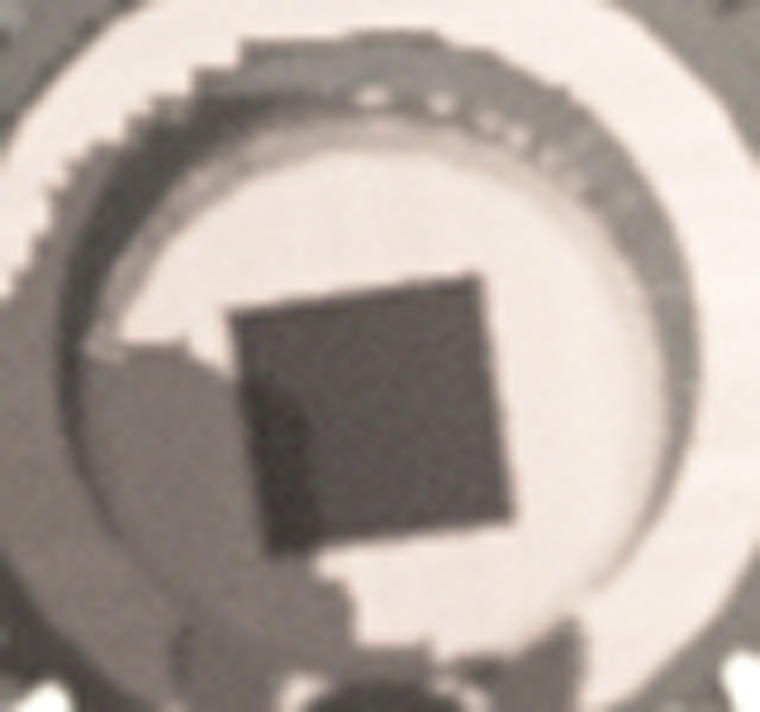

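Call:
step_arm --series '[{"x":0.03,"y":0,"z":-0.05,"twist":0,"jaw":4.8},{"x":0.06,"y":-0.01,"z":-0.06,"twist":0,"jaw":5.0},{"x":0.1,"y":-0.01,"z":-0.08,"twist":0,"jaw":5.2},{"x":0.12,"y":-0.02,"z":-0.08,"twist":0,"jaw":5.4},{"x":0.12,"y":-0.02,"z":-0.08,"twist":0,"jaw":5.5},{"x":0.12,"y":-0.02,"z":-0.08,"twist":0,"jaw":5.6},{"x":0.12,"y":-0.02,"z":-0.08,"twist":0,"jaw":5.65}]'

```text
clock: 15.73
eef_pos: [0.637, 0.019, 0.191]
tool_rot: [-0.469, 0.535, 0.467, 0.526]
ft_force: [0.4, 1.2, -2.3]
grip_width: 0.0564
```

```bash
python3 m.py w22; python3 -c "
from h import *
crop('w22',224,118,304,193,9.5);snap('scene','c22');crop('c22',210,170,270,240,9)"
```

```text
15.7833 [0.6371 0.019  0.1911] jawaz 82.87 tilt [-0.0075 -0.0107] [ 0.76 -0.58 -1.67] [-0.065 -0.068  0.002] 0.0564
tips [[0.635, 0.0078, 0.0803], [0.6375, 0.0279, 0.08]]
```

View pics/w22_c224_118.png

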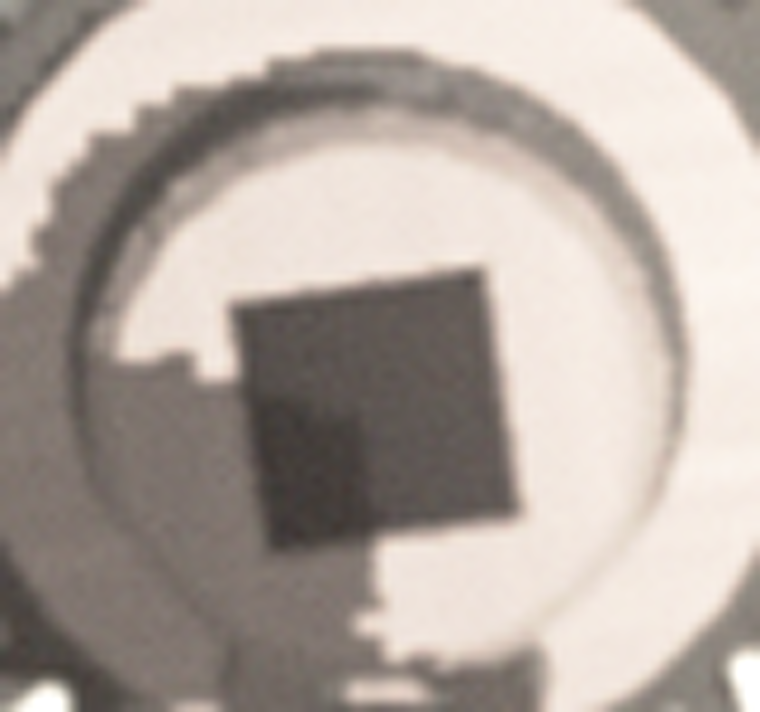

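View pics/c22_c210_170.png

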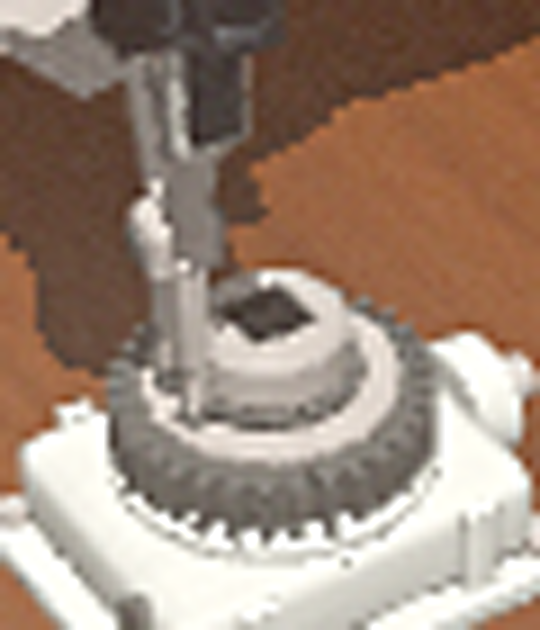

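Call:
step_arm --series '[{"x":0,"y":0,"z":0.1,"twist":0,"jaw":5.7},{"x":0,"y":0,"z":0.3,"twist":0,"jaw":5.7},{"x":0,"y":0,"z":0.5,"twist":0,"jaw":5.7},{"x":0,"y":0,"z":0.8,"twist":0,"jaw":5.7},{"x":0,"y":0,"z":1.2,"twist":0,"jaw":5.7},{"x":0,"y":0,"z":1.2,"twist":0,"jaw":5.7}]'

```text
clock: 16.33
eef_pos: [0.6377, 0.0191, 0.2046]
tool_rot: [-0.469, 0.534, 0.466, 0.526]
ft_force: [0.9, 0.4, -1.4]
grip_width: 0.0568
```

```bash
python3 m.py w23; python3 -c "
from h import *
crop('w23',224,118,304,213,8);snap('scene','c23');crop('c23',210,170,270,240,9)"
```

```text
16.3833 [0.6376 0.0191 0.2042] jawaz 82.87 tilt [-0.0056 -0.0105] [ 0.26  0.52 -1.93] [ 0.023 -0.001 -0.003] 0.0572
tips [[0.6357, 0.0079, 0.0933], [0.6382, 0.0279, 0.0931]]
```

View pics/w23_c224_118.png

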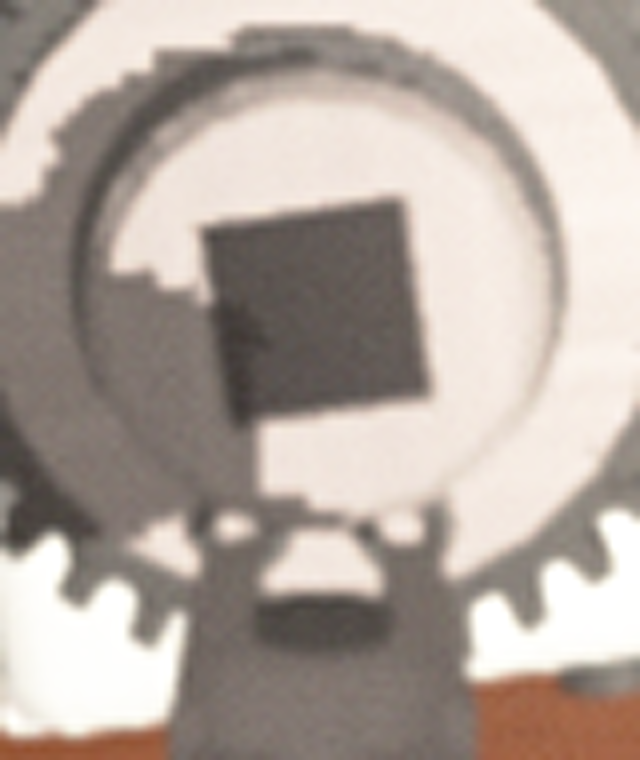

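View pics/c23_c210_170.png

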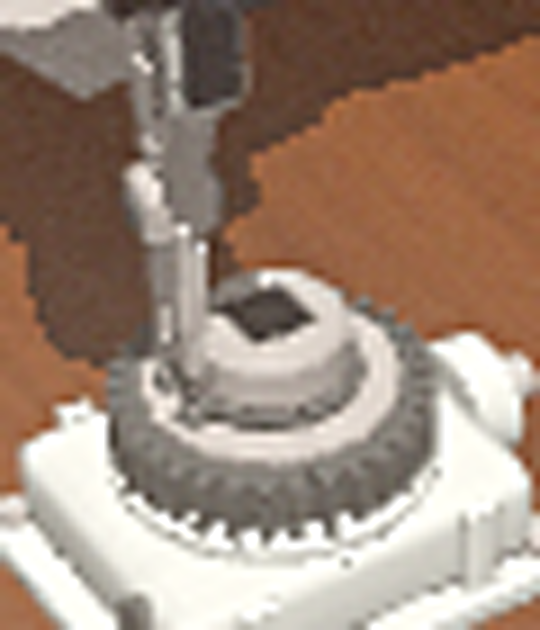

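Call:
step_arm --series '[{"x":0,"y":0,"z":2,"twist":0,"jaw":5.65},{"x":0,"y":0,"z":4.5,"twist":0,"jaw":5.65},{"x":-2,"y":0.5,"z":6,"twist":1,"jaw":5.65},{"x":-5,"y":2,"z":6,"twist":2,"jaw":5.65},{"x":-8,"y":3.5,"z":6,"twist":3,"jaw":5.65},{"x":-11,"y":5.5,"z":6,"twist":4,"jaw":5.65},{"x":-13.5,"y":8,"z":6,"twist":4.7,"jaw":5.65},{"x":-15.5,"y":11,"z":6,"twist":4.7,"jaw":5.65},{"x":-16.5,"y":14,"z":6,"twist":4.7,"jaw":5.65},{"x":-16.8,"y":17,"z":6,"twist":4.7,"jaw":5.65}]'

```text
clock: 17.27
eef_pos: [0.4672, 0.1899, 0.2646]
tool_rot: [-0.491, 0.514, 0.488, 0.507]
ft_force: [0.8, -0.5, -1.7]
grip_width: 0.0567
```

Call:
step_arm --series '[{"x":-0.1,"y":2.5,"z":0,"twist":0,"jaw":5.65},{"x":-0.1,"y":5,"z":0,"twist":0,"jaw":5.65},{"x":-0.1,"y":7.5,"z":0,"twist":0,"jaw":5.65},{"x":-0.1,"y":9.5,"z":0,"twist":0,"jaw":5.65},{"x":-0.1,"y":11,"z":0,"twist":0,"jaw":5.65},{"x":-0.1,"y":11.3,"z":0,"twist":0,"jaw":5.65},{"x":-0.1,"y":11.3,"z":0,"twist":0,"jaw":5.65}]'

```text
clock: 17.85
eef_pos: [0.466, 0.3035, 0.2642]
tool_rot: [-0.491, 0.514, 0.488, 0.506]
ft_force: [0.3, -0.0, -2.4]
grip_width: 0.0567
```

```bash
python3 m.py w24; python3 -c "
from h import *
crop('w24',215,105,325,215,7)
snap('side','s24');crop('s24',225,155,335,255,7)"
```

```text
17.9 [0.4661 0.3026 0.2643] jawaz 87.59 tilt [-0.0057 -0.0118] [ 1.15 -0.57 -1.44] [ 0.009 -0.04   0.023] 0.0567
tips [[0.465, 0.2912, 0.1535], [0.4659, 0.3114, 0.1532]]
```

View pics/w24_c215_105.png

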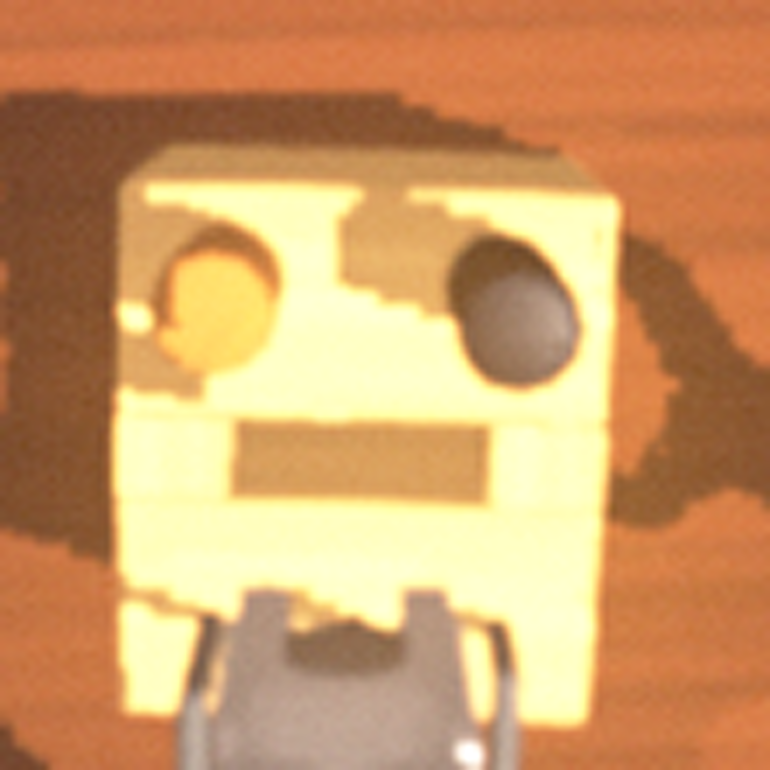

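View pics/s24_c225_155.png

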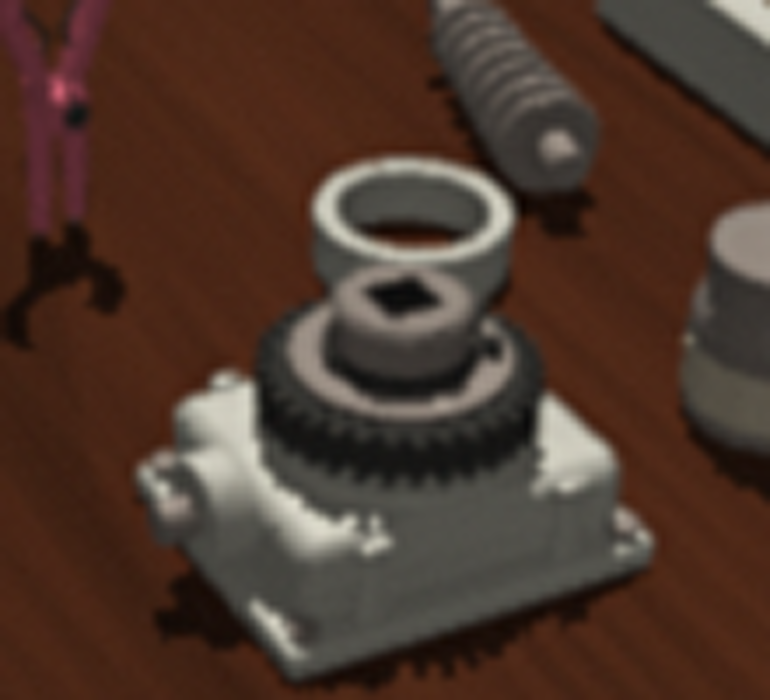

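```bash
python3 - <<'E'
from h import *
print(watz('w24',215+361/7,105+461/7,.075))
chk('w24',215,105,7,[(235,461),(489,461)],h=.075)
E
```

```text
[0.46808266 0.30352705 0.075     ]
eyes [0.4673 0.2829 0.075 ] [0.4688 0.3245 0.075 ] 0.0416 87.88 mid [0.4681 0.3037 0.075 ]
tcp [0.466  0.3035 0.2642] jaw az 87.65 tilt [-0.0057 -0.0114]
tip mid [0.4654 0.3022 0.1532]
(0.111, 0, -0.0101) (np.float64(268.6), np.float64(584.6))
(0.107, 0.0035, -0.0101) (np.float64(267.2), np.float64(567.4))
(0.111, 0, 0.0101) (np.float64(427.2), np.float64(584.8))
(0.107, 0.0035, 0.0101) (np.float64(428.8), np.float64(567.5))
```

Call:
step_arm --series '[{"x":-0.03,"y":0.12,"z":-1.5,"twist":0,"jaw":5.65},{"x":-0.03,"y":0.12,"z":-3,"twist":0,"jaw":5.65},{"x":-0.03,"y":0.12,"z":-4.5,"twist":0,"jaw":5.65},{"x":-0.03,"y":0.12,"z":-5.8,"twist":0,"jaw":5.65},{"x":-0.03,"y":0.12,"z":-6.5,"twist":0,"jaw":5.65},{"x":-0.03,"y":0.12,"z":-6.5,"twist":0,"jaw":5.65},{"x":-0.03,"y":0.12,"z":-6.5,"twist":0,"jaw":5.65}]'

```text
clock: 18.53
eef_pos: [0.466, 0.3025, 0.1997]
tool_rot: [-0.49, 0.515, 0.487, 0.506]
ft_force: [-0.3, 0.6, -1.1]
grip_width: 0.0564
```

```bash
python3 m.py w25; python3 -c "
from h import *
crop('w25',205,115,325,225,6.5)
snap('side','s25');crop('s25',150,90,240,210,6);snap('scene','c25');crop('c25',300,180,400,300,6)"
```

```text
18.5833 [0.4664 0.3029 0.2004] jawaz 87.48 tilt [-0.0046 -0.0111] [-0.35  0.7  -1.55] [ 0.011 -0.028 -0.011] 0.0568
tips [[0.4655, 0.2916, 0.0895], [0.4664, 0.3118, 0.0893]]
```

View pics/w25_c205_115.png

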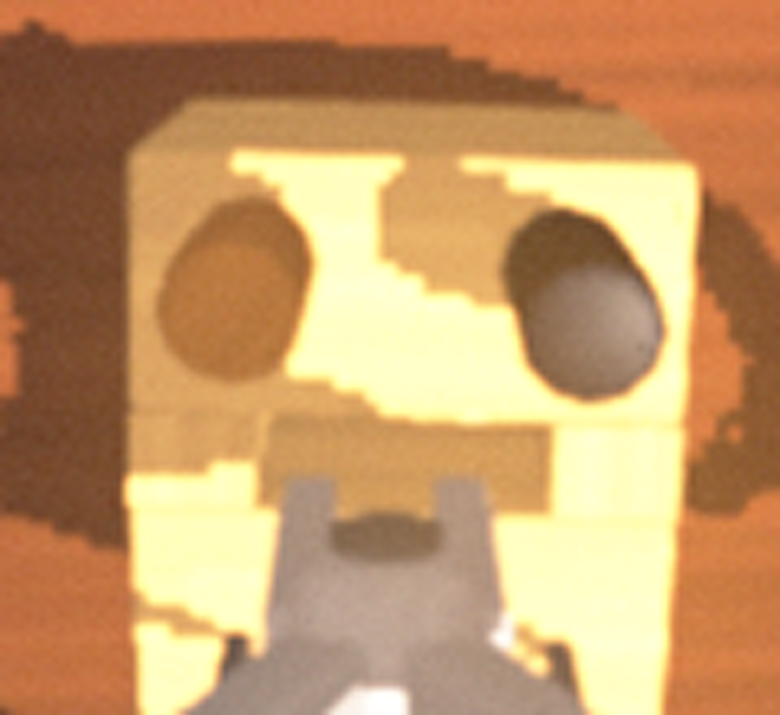

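View pics/s25_c150_90.png

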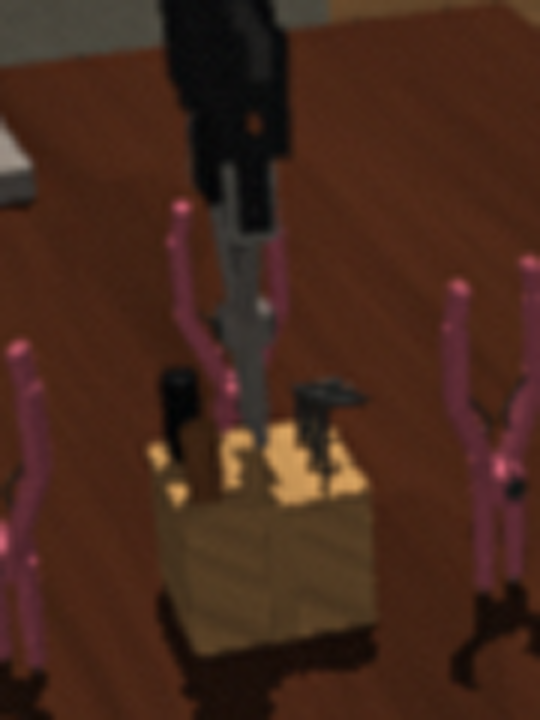

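View pics/c25_c300_180.png

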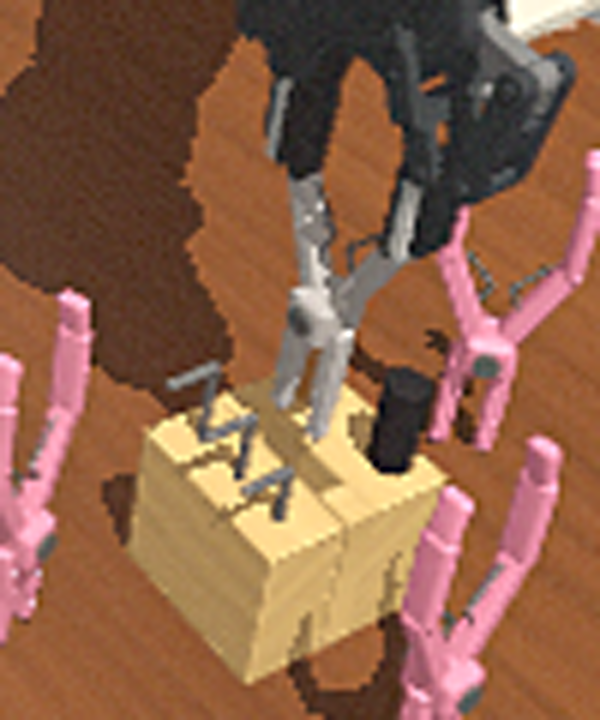

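```bash
python3 - <<'E'
from h import *
for c in [(310,480),(462,480)]:
    for h in (.0895,.0935): print(c,h,watz('w25',205+c[0]/6.5,115+c[1]/6.5,h).round(4))
    print(wdep('w25',205+c[0]/6.5,115+(c[1]+14)/6.5).round(4),wdep('w25',205+c[0]/6.5,115+(c[1]+40)/6.5).round(4))
for c in [(268,420),(552,425),(550,512),(262,505)]: print('slot',watz('w25',205+c[0]/6.5,115+c[1]/6.5,.075).round(4))
E
```

```text
(310, 480) 0.0895 [0.465  0.2905 0.0895]
(310, 480) 0.0935 [0.4638 0.2908 0.0935]
[0.4632 0.2912 0.1018] [0.4619 0.292  0.1168]
(462, 480) 0.0895 [0.4658 0.3113 0.0895]
(462, 480) 0.0935 [0.4646 0.3112 0.0935]
[0.4639 0.311  0.1021] [0.4629 0.3107 0.1157]
slot [0.4602 0.284  0.075 ]
slot [0.4625 0.3247 0.075 ]
slot [0.4756 0.3242 0.075 ]
slot [0.4729 0.2823 0.075 ]
```

Call:
step_arm --series '[{"x":0,"y":0.2,"z":-0.4,"twist":0,"jaw":5.65},{"x":0,"y":0.2,"z":-1.2,"twist":0,"jaw":5.65},{"x":0,"y":0.2,"z":-2.2,"twist":0,"jaw":5.65},{"x":0,"y":0.2,"z":-3.0,"twist":0,"jaw":5.65},{"x":0,"y":0.2,"z":-3.0,"twist":0,"jaw":5.65}]'

```text
clock: 19.1
eef_pos: [0.465, 0.3045, 0.1678]
tool_rot: [-0.491, 0.516, 0.488, 0.505]
ft_force: [-0.8, -0.3, -2.0]
grip_width: 0.0566
```

```bash
python3 m.py w26; python3 -c "
from h import *
crop('w26',205,115,325,225,6.5)
snap('side','s26');crop('s26',150,90,240,210,6)"
```

```text
19.15 [0.4654 0.3047 0.1688] jawaz 87.52 tilt [-0.0071 -0.0128] [-0.09 -0.99 -2.13] [ 0.012 -0.018  0.043] 0.0568
tips [[0.4642, 0.2932, 0.0579], [0.4651, 0.3134, 0.0576]]
```

View pics/w26_c205_115.png

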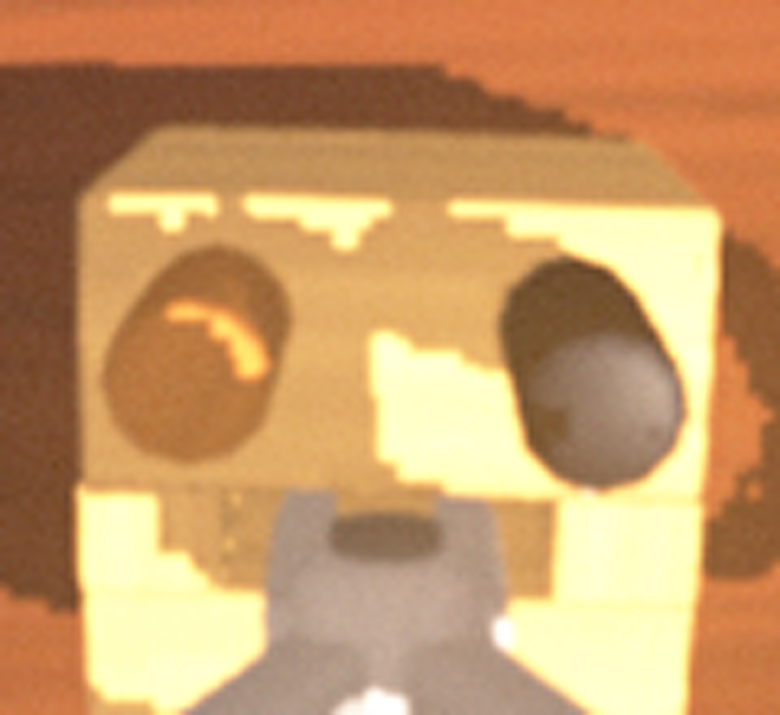

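View pics/s26_c150_90.png

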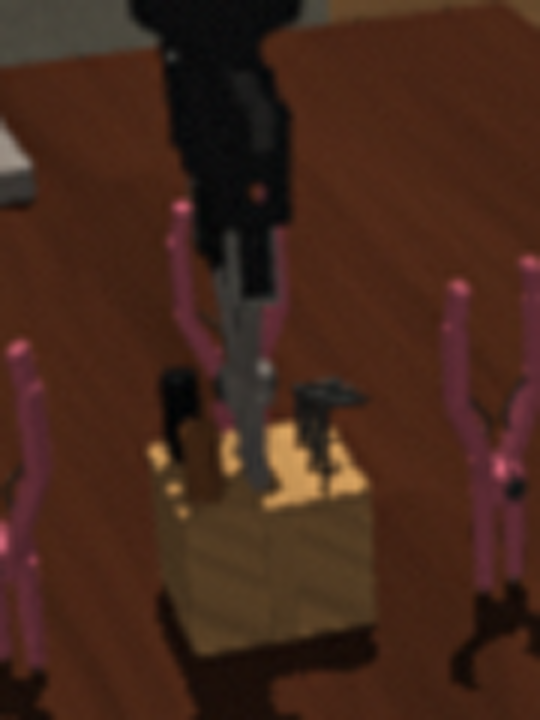

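Call:
step_arm --series '[{"x":0.05,"y":0,"z":-0.8,"twist":0,"jaw":5.65},{"x":0.1,"y":0,"z":-1.6,"twist":0,"jaw":5.65},{"x":0.15,"y":0,"z":-2.3,"twist":0,"jaw":5.65},{"x":0.2,"y":0,"z":-2.8,"twist":0,"jaw":5.65},{"x":0.2,"y":0,"z":-2.8,"twist":0,"jaw":5.65}]'

```text
clock: 19.62
eef_pos: [0.4672, 0.3044, 0.1399]
tool_rot: [-0.49, 0.516, 0.488, 0.505]
ft_force: [-0.5, 0.1, -2.1]
grip_width: 0.0566
```

Call:
step_arm --series '[{"x":0.1,"y":0,"z":-0.2,"twist":0,"jaw":5.65},{"x":0.1,"y":0,"z":-0.4,"twist":0,"jaw":5.65},{"x":0.1,"y":0,"z":-0.4,"twist":0,"jaw":5.65}]'

```text
clock: 19.87
eef_pos: [0.4681, 0.3043, 0.1355]
tool_rot: [-0.49, 0.516, 0.488, 0.505]
ft_force: [-0.3, 0.7, -2.9]
grip_width: 0.0569
```

```bash
python3 m.py w27; python3 -c "
from h import *
crop('w27',205,115,325,225,6.5)
snap('side','s27');crop('s27',150,90,240,210,6)"
```

```text
19.9167 [0.4682 0.3044 0.1358] jawaz 87.51 tilt [-0.0083 -0.0135] [ 0.37 -0.68 -1.66] [ 0.012 -0.041 -0.004] 0.0567
tips [[0.4668, 0.2928, 0.0249], [0.4677, 0.313, 0.0247]]
```

View pics/w27_c205_115.png

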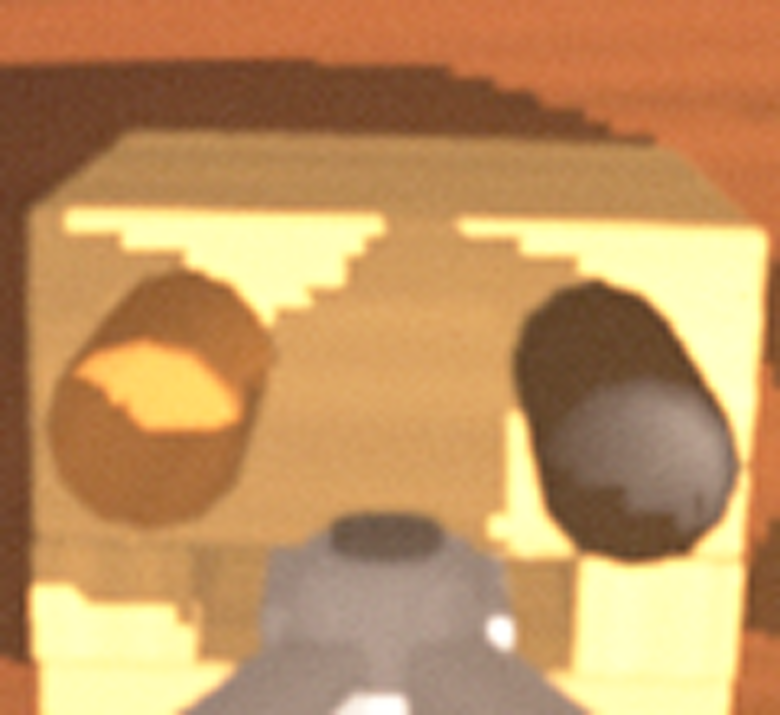

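View pics/s27_c150_90.png

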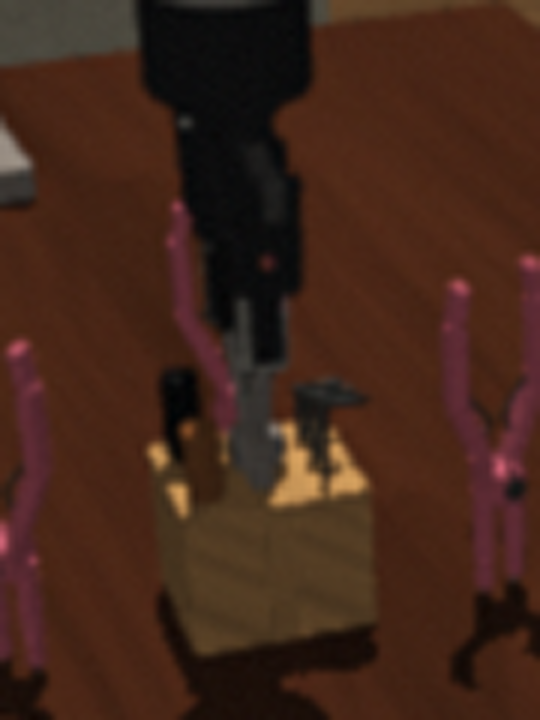

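Call:
step_arm --series '[{"x":0.05,"y":0,"z":-0.15,"twist":0,"jaw":5.65},{"x":0.05,"y":0,"z":-0.2,"twist":0,"jaw":5.65},{"x":0.05,"y":0,"z":-0.2,"twist":0,"jaw":5.65}]'

```text
clock: 20.22
eef_pos: [0.4691, 0.3047, 0.1345]
tool_rot: [-0.491, 0.516, 0.487, 0.506]
ft_force: [-0.4, 0.4, -0.1]
grip_width: 0.0564
```

Call:
step_arm --series '[{"x":0,"y":0,"z":-0.15,"twist":0,"jaw":5.65},{"x":0,"y":0,"z":-0.2,"twist":0,"jaw":5.65},{"x":0,"y":0,"z":-0.2,"twist":0,"jaw":5.65}]'

```text
clock: 20.47
eef_pos: [0.47, 0.3047, 0.1341]
tool_rot: [-0.491, 0.515, 0.487, 0.507]
ft_force: [-0.3, -1.6, 5.9]
grip_width: 0.0565
```

Call:
step_arm --series '[{"x":-0.05,"y":0,"z":0.05,"twist":0,"jaw":5.75},{"x":-0.05,"y":0,"z":0.05,"twist":0,"jaw":5.9},{"x":-0.05,"y":0,"z":0,"twist":0,"jaw":6.2},{"x":-0.05,"y":0,"z":0,"twist":0,"jaw":6.8},{"x":-0.05,"y":0,"z":0,"twist":0,"jaw":7.6},{"x":-0.05,"y":0,"z":0,"twist":0,"jaw":8.5},{"x":-0.05,"y":0,"z":0,"twist":0,"jaw":8.5}]'

```text
clock: 21.05
eef_pos: [0.4695, 0.3048, 0.134]
tool_rot: [-0.491, 0.515, 0.487, 0.507]
ft_force: [0.1, -0.3, -0.2]
grip_width: 0.0849
```

```bash
python3 m.py w28; python3 -c "
from h import *
crop('w28',180,115,350,265,4.5)
snap('side','s28');crop('s28',150,90,240,210,6)"
```

```text
21.1 [0.4695 0.3047 0.134 ] jawaz 87.49 tilt [-0.0044 -0.0122] [-1.22  0.82  0.8 ] [0.013 0.02  0.02 ] 0.0852
tips [[0.4686, 0.2933, 0.0232], [0.4695, 0.3135, 0.0229]]
```

View pics/w28_c180_115.png

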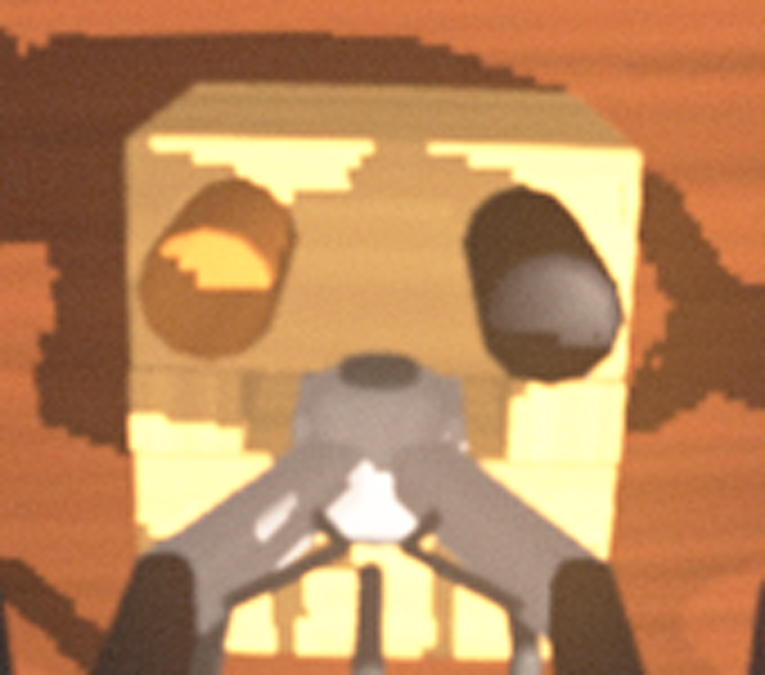

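View pics/s28_c150_90.png

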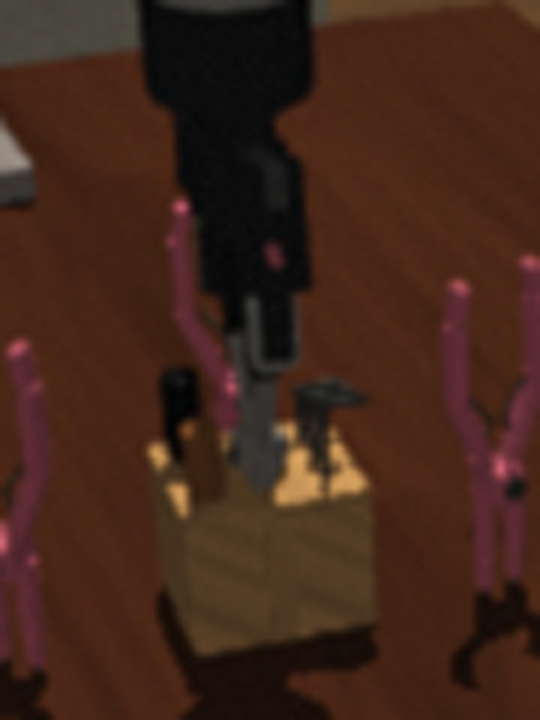

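Released; the handles stand clear of both fingers. Rising straight up.

Call:
step_arm --series '[{"x":0,"y":0,"z":1,"twist":0,"jaw":8.5},{"x":0,"y":0,"z":3,"twist":0,"jaw":8.5},{"x":0,"y":0,"z":6,"twist":0,"jaw":8.5},{"x":0,"y":0,"z":9,"twist":0,"jaw":8.5},{"x":0,"y":0,"z":12,"twist":0,"jaw":8.5},{"x":0,"y":0,"z":14,"twist":0,"jaw":8.5},{"x":0,"y":0,"z":14,"twist":0,"jaw":8.5}]'

```text
clock: 21.73
eef_pos: [0.4716, 0.3061, 0.2806]
tool_rot: [-0.492, 0.511, 0.486, 0.511]
ft_force: [0.0, 1.1, 0.3]
grip_width: 0.0851
```

```bash
python3 m.py w29; python3 -c "
from h import *
crop('w29',215,105,325,225,6)
snap('side','s29');crop('s29',150,90,240,210,5);snap('scene','c29');crop('c29',200,180,280,250,9);crop('c29',300,180,400,300,5)"
```

```text
21.7833 [0.4709 0.3056 0.2779] jawaz 87.49 tilt [ 0.0017 -0.0082] [-0.08  1.19 -1.42] [ 0.017 -0.013  0.023] 0.0849
tips [[0.4706, 0.2946, 0.167], [0.4715, 0.3148, 0.1668]]
```

View pics/w29_c215_105.png

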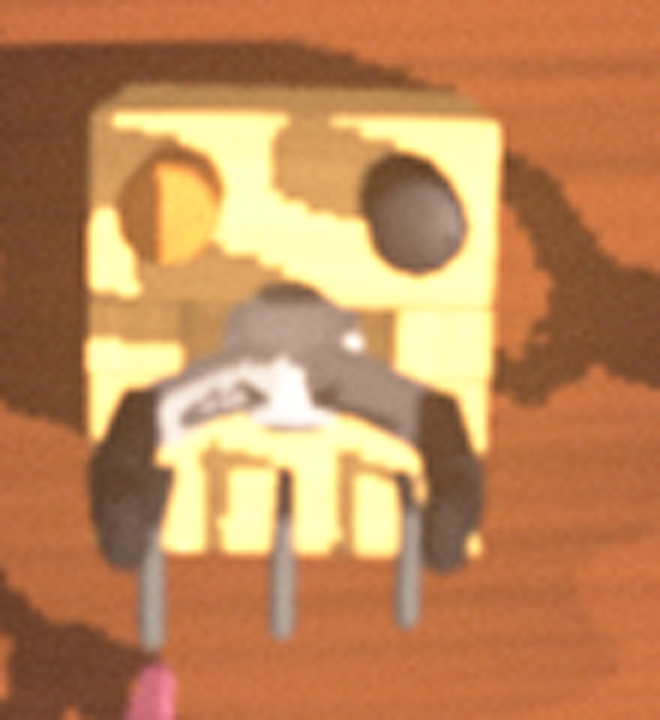

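View pics/s29_c150_90.png

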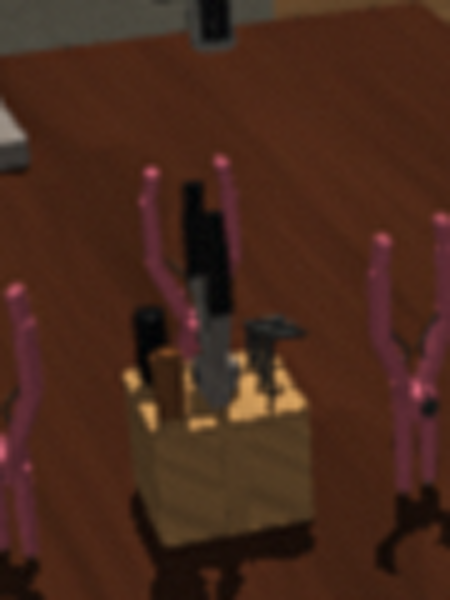

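View pics/c29_c200_180.png

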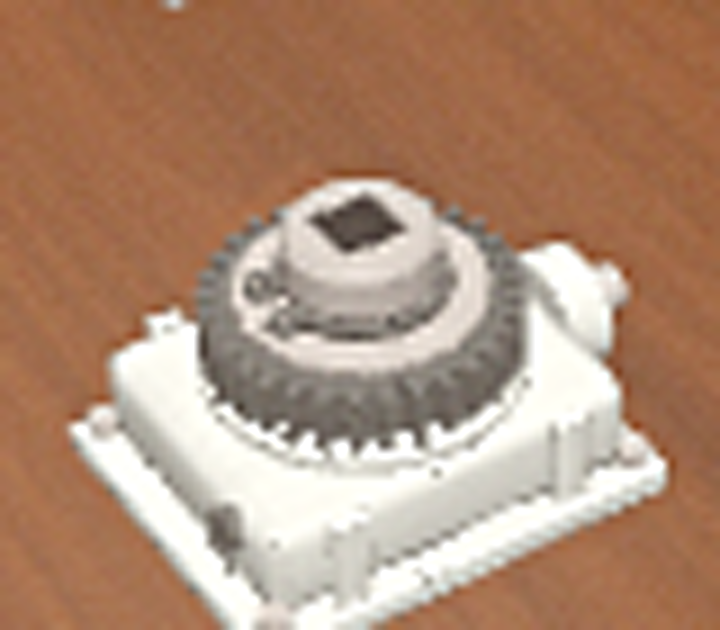

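View pics/c29_c300_180.png

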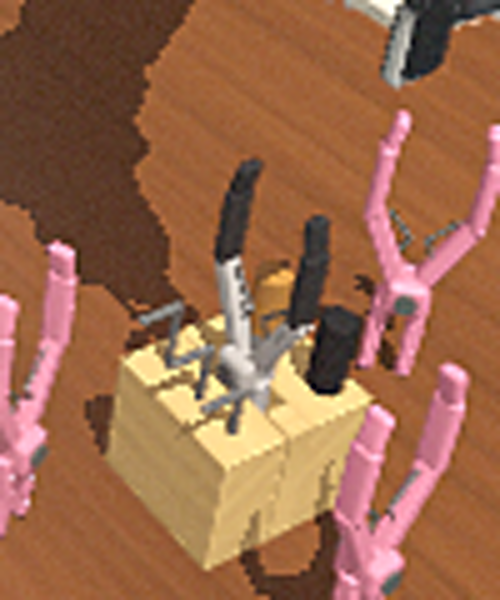

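```bash
python3 - <<'E'
from h import *
e=[atz('scene',200+a/9,180+b/9,.080) for a,b in [(262,286),(283,321)]]; d=e[1]-e[0]; m=(e[0]+e[1])/2
print(e,np.linalg.norm(d),m, np.linalg.norm(m[:2]-[.6075,.0215]))
# eyes from w23
chk('w23',224,118,8,[(235,526),(405,526)],h=.080)
# handle ends now
f=lambda c:(215+c[0]/6,105+c[1]/6)
for c in [(125,560),(447,560)]: print(wdep('w29',*f(c)).round(4),watz('w29',*f(c),.194).round(4))
E
```

```text
[array([0.63527892, 0.01096593, 0.08      ]), array([0.6379812 , 0.02887099, 0.08      ])] 0.018107831975228868 [0.63663006 0.01991846 0.08      ] 0.029172961809478606
eyes [0.6353 0.0074 0.08  ] [0.6377 0.0271 0.08  ] 0.0199 83.1 mid [0.6365 0.0172 0.08  ]
tcp [0.6377 0.0191 0.2046] jaw az 82.87 tilt [-0.0053 -0.0105]
tip mid [0.6371 0.0179 0.0936]
(0.111, 0, -0.0101) (np.float64(235.0), np.float64(564.2))
(0.107, 0.0035, -0.0101) (np.float64(233.4), np.float64(544.4))
(0.111, 0, 0.0101) (np.float64(416.2), np.float64(564.3))
(0.107, 0.0035, 0.0101) (np.float64(418.1), np.float64(544.6))
[0.4717 0.2819 0.1942] [0.4718 0.2819 0.194 ]
[0.4737 0.3257 0.1936] [0.4736 0.3257 0.194 ]
```

Eyes are about 18–20 mm apart and 29.2 mm from the hub axis (closed ring: 29.5). The handle ends are back at their original height, within 4 mm of where they started. Handing in.

```bash
python3 -c "
from h import *
print(bot.job_done())"
```

```text
the job is handed in; nothing more can be done
None
```

The snap ring is closed in the hub groove on the gear and the pliers are back in their slot. I handed the job in at about 22 s of the 70 s. The interface gives no verdict, so what follows is from my own measurements.

**What I did:**
- I took the pliers from the block, put the pins through the ring's eyes, and lifted the ring out of the tray, hanging clear.
- I spread it with the grips squeezed to about 36 mm and centred it over the hub with the wrist camera.
- I lowered it until it bore on the gear. Contact was about 4–5 N, and the gear face was at about 78 mm, roughly 6 mm below mid-travel.
- I opened the pliers in stages so the ring closed into the groove, then lifted the pins straight out and stood the pliers back.

**Last checks:**
- **Ring:** with the pliers gone, the eyes measured 18–20 mm apart and 29.2 mm from the hub axis, against 29.5 mm for a closed ring. It lay flat on the gear face when lowered; I did not measure its level again after it closed.
- **Pliers:** they look upright and are seated at the same height as at the start. The handle ends are about 4 mm from where they were, within the 12 mm allowed. The gripper is open and clear above them.

**Disagreements and gaps:**
- **Eye position:** the scene and wrist cameras disagreed by about 2.7 mm in y on the middle of the eyes, so ring centring is only known to that level from the pictures. The ring showed no visible offset in the groove.
- **Pliers tilt:** on the way back the pliers had tilted roughly 2 degrees in the fingers. That corrected itself when they seated.
- **Other parts:** I did not measure the washer, bolt, hole plate or ring nut again at the end. I felt no contact with them.

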